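# Record an amplifier set: scan the case seam and show its boards

### The job

Press the recorder's orange membrane key firmly to start the record, then take the probe and guide its tip slowly and steadily (about 2 cm/s, lightly touching or just above) along the black seam of the amplifier case from the white dot round the bend to the red dot, and stand the probe back in its fork. Then take the boards that are present one at a time in the order green, yellow, red sticker: hold each level and still for a good two seconds with its underside centred on the viewing mark above the lens and its long side along the recorder's long side, and lay it flat on the blue pad, not on another board. When the probe is on its rest and all boards are on the pad, press the key firmly once more to close the record; leave the reel, calculator and cardboard box where they are and never press the probe hard on the case or touch it away from the seam.

Things in the scene. Friction and masses are not known exactly. Their poses are not given: they have to be found in the camera images.
- recorder: grey inspection recorder, fixed, 110 (x) x 190 (y, the long side) x 45 mm high, with an upward lens and an orange key on top. At x = +49, y = +45 mm a 12 mm square mast rises to 205 mm above the table; its small yellow pointer ends 42 mm to the +x side of the vertical through the lens. Origin: centre of its underside
- view_mark (a point): viewing mark: the empty point in the air straight above the lens, 200 mm above the table, level with the yellow pointer on the mast. The centre of a board's underside belongs here
- rec_key: orange membrane key, 32 x 32 mm, on top of the recorder at the other end from the lens; it gives only 2 mm (spring of about 4 N per mm) and then is hard; it registers a push straight down of over 4 N kept for 0.15 s. Its top is 4 mm above this origin (51.5 mm above the table)
- case: shielded amplifier case, fixed green metal box 100 mm (x) x 150 mm (y) x 45 mm high, its flat top crossed by a black seam line 4.5 mm wide with one bend. Origin: centre of its underside
- seam0 (a point): start of the seam, the centre of the white dot, on the case's top face
- seam1 (a point): point on the seam half way along its straight first leg (60 mm)
- seam2 (a point): the bend of the seam, where its second leg starts
- seam3 (a point): point on the seam half way along its straight second leg (85 mm)
- seam4 (a point): end of the seam, the centre of the red dot
- probe: hand probe of about 80 g standing upright, tip down: yellow grip 16 x 16 mm square (sides along its x and y) and 60 mm tall, from 6 to 66 mm above the origin; a black round flange 40 mm across and 6 mm thick under the grip; below it an 8 mm shaft with a copper tip 45 mm below the origin. Origin: centre of the flange's underside, z up
- probe_tip (a point): the point of the probe's copper tip, 45 mm straight below the probe's origin
- rest: blue fork on a dark foot 80 x 70 mm, fixed: two prongs along x with a 20 mm slot between them, open towards -x (and up), tops 60 mm above the table, a back plate (to 60 mm) closing the slot 28 mm to +x of its centre. The probe hangs in the slot with its flange on the prongs. Origin: underside, below the seat
- rest_seat (a point): where the probe's origin (flange underside) belongs in the rest: in the middle of the slot, level with the prong tops
- pad: blue pad, fixed, 250 mm (x) x 140 mm (y) x 4 mm thick; there is room for three boards side by side along x with their long sides across. Origin: centre of its underside, on the table
- spool: bystander: upright reel of solder, 52 mm across, 35 mm high; origin at the centre of its underside
- calc: bystander: red calculator 120 x 75 x 14 mm; origin at the centre of its underside
- relaybox: bystander: cardboard box 50 x 70 x 40 mm; origin at the centre of its underside
- board_green: black circuit board 80 (its x) x 50 x 4 mm, green sticker, about 110 g; may be absent. On top along its middle a finned aluminium heat sink with a green stripe: 50 mm along x, 14 mm wide (y), top 36 mm above the underside: grip it across the 14 mm. Other parts, at most 16 mm above the underside, stand near the short ends (|x| over 26 mm). Origin: centre of the underside, z up
- board_yellow: black circuit board 80 (its x) x 50 x 4 mm, yellow sticker, about 110 g; may be absent. On top along its middle a finned aluminium heat sink with a yellow stripe: 50 mm along x, 14 mm wide (y), top 36 mm above the underside: grip it across the 14 mm. Other parts, at most 16 mm above the underside, stand near the short ends (|x| over 26 mm). Origin: centre of the underside, z up
- board_red: black circuit board 80 (its x) x 50 x 4 mm, red sticker, about 110 g; may be absent. On top along its middle a finned aluminium heat sink with a red stripe: 50 mm along x, 14 mm wide (y), top 36 mm above the underside: grip it across the 14 mm. Other parts, at most 16 mm above the underside, stand near the short ends (|x| over 26 mm). Origin: centre of the underside, z up
Things that resemble listed ones, but are neither listed nor needed, are in the scene too. What is shaped like the probe but pink or purple is not meant.

How it is judged:
By the outcome, as a careful person would: the job done as asked, in the order asked, and still so for the second after the job is handed in, with the robot touching nothing.
Of board_green, board_yellow, board_red only 2 to 3 are there at a start; the rules pass over those that are not, and their reading is None.
At some moment in a run one of board_green, board_yellow, board_red may be knocked a few centimetres aside while the robot is not near it.
It also fails if it takes over 210 s, if anything falls off the work surface, if the arm or the gripper's body presses on something with over 40 N, if the wrist force passes 120 N, or if a joint passes its speed limit or range.

### The arm

A 7-joint arm with a two-finger parallel gripper is mounted at the origin on the work surface. World frame = base frame: x ahead of the robot, y to its left, z up, the work surface at z = 0. Lengths are in m, angles in rad, forces in N, time in s.
With the tool pointing down it reaches from about 0.4 to 0.9 m from the base axis. Payload 5.6 kg.
Tool frame: the origin (TCP) lies midway between the tips of the shut fingers; the grasp point (between the pads) lies 19 mm behind it; z points along the fingers, y is the line along which they close (so a half turn about z gives the same grasp; the last joint's range is limited). The gripper opens to 92 mm and grips with 3 to 60 N. Pads are 20 mm wide; open, the fingers measure 128 mm over their backs; the gripper's body (75 mm by 189 mm) begins 69 mm behind the grasp point.
Start: joints at [1.188, 0.468, -0.012, 1.603, 0.006, 1.071, -0.056], TCP at [0.217, -0.613, 0.215] pointing down, gripper open.
Joint ranges: [-2.53, 2.53], [-0.31, 2.02], [-1.57, 1.55], [0.28, 2.44], [-1.29, 4.43], [0.15, 1.84], [-2.92, 2.92]. Speed limits (rad/s): [2.57, 2.57, 3.14, 3.14, 3.14, 3.14, 3.14].

### API

Orientations are given as [roll, pitch, yaw] about the fixed x, y, z axes, in that order (R = Rz(yaw) Ry(pitch) Rx(roll)).
In Python, from bench import get_state, eyes, env gives the robot as it stands. The module is installed in compiled form; this text tells all that it offers.
- The arm moves only by the tool send_rows, never from a script. Its argument "increments" is one flat list of numbers, 7 for each row, row after row: the shift along the tool's x, y, z in units of 0.04 m (1.0 is 0.04 m), then the turn, a rotation vector about the tool's x, y, z in units of 10 degrees (1.0 is 10 degrees), then the closure, from 0 (fully open) to 1 (shut). In form: [tx, ty, tz, rx, ry, rz, claw, tx, ty, tz, rx, ry, rz, claw, ...]. A call has 1 to 12 rows; each row shifts and turns the commanded pose from where the row before left it, along the tool's axes as they then stand; what a row does not reach is not made up. A row lasts 1/8 s, in which the tool goes at most 62.5 mm and 10.7 degrees, less where a joint would pass 70% of its speed; a pose out of reach is approached as far as the arm can. A call with a number of a shift or a turn outside -1 to 1 is refused whole. A call with a gripper value outside its range is refused whole. The fingers move at their own pace and stop on an object; the grip force is fixed at half the most. Time passes only in rows, so rows that do not move let the fingers close. It gives the time, the measured TCP pose, the force, the opening and the grip force at its end, in the units of the state.
- get_state(): the state, without advancing time (a new reading comes with each control period).
- eyes.grab_frame(name): name is "scene" or "top"; returns the picture (480x640x3 uint8, red, green, blue); there is no depth.
- eyes.get_calibration(name): a dict with "intrinsics" (3x3 intrinsics, pixels), "k1" (the pictures are not rectified: a ray, as slopes to the right and down, at radius r is drawn at 1 + k1 r^2 times it, then the intrinsics apply), "world_to_cam" (4x4, takes a point from world to camera coordinates). Camera axes: x right, y down, z forward; pixel columns grow to the right and rows downward; lengths in m; the calibration is good to about 2 mm. A picture is of the moment at which its call begins. get_calibration takes no time and is no camera call.
- env.close_job(): hands the job in; it is judged then, once.
The state is a dict: "clock": time; "joint_pos": joint angles; "joint_vel": joint speeds; "tau": joint torques, N m; "tcp_pos": TCP position; "eef_rot": TCP orientation; "wrist_force": force on the tool from outside, world axes, zero at the start; "wrist_torque": the same for the moment, N m; "grip_width": opening from 0.0 (shut) to 1.0 (fully open); "grasp_force": force on a finger pad.
Only numpy, scipy, OpenCV 4.12 (cv2) and the standard library are available. Lean on these libraries where they do the work, as an engineer would, in place of code of your own. Each camera call takes 0.05 s, during which the arm holds its last target. There are 200 camera calls.

## Working session

There is one attempt and no reset: what is moved stays moved. The work goes in short steps, Python scripts to look and compute and a tool call to move; the robot and the scene stay as the last step left them, time stands still between calls to the robot, and variables do not carry over. Pictures are saved under pics/ and viewed, at most 14 in all, crops included, and the job is handed in when it is done.

Besides the shell and the picture viewer there is one more tool, called after ">>>" as name(argument=value, ...), one argument or row to a line, values as JSON. send_rows: Moves the arm, as the interface text tells. Its arguments: {"type":"object","properties":{"increments":{"type":"array","items":{"type":"number"}}},"required":["increments"]}

```bash
mkdir -p pics; ls
python3 - <<'E'
from bench import get_state, eyes
import cv2
s=get_state();print({k:s[k] for k in('clock','tcp_pos','eef_rot','grip_width','wrist_force')})
for n in('scene','top'):
    c=eyes.get_calibration(n);print(n,c)
    cv2.imwrite(f'pics/{n}0.png',eyes.grab_frame(n)[:,:,::-1])
E
```

```text
pics
{'clock': 0.0, 'tcp_pos': array([ 0.21638946, -0.61229864,  0.21362843]), 'eef_rot': array([-3.13982341e+00,  1.09779708e-04,  3.39744294e-01]), 'grip_width': 0.9999830429806992, 'wrist_force': array([0.86425286, 0.70562862, 0.54569567])}
scene {'intrinsics': array([[559.89903902,   0.        , 318.04072967],
       [  0.        , 559.89903902, 240.1130339 ],
       [  0.        ,   0.        ,   1.        ]]), 'k1': -0.1281446241549693, 'world_to_cam': array([[ 0.2584608 ,  0.96587837,  0.01664313, -0.20165377],
       [ 0.78151547, -0.19893781, -0.59131829, -0.31878065],
       [-0.5678306 ,  0.16583946, -0.80626651,  1.56115717],
       [ 0.        ,  0.        ,  0.        ,  1.        ]])}
top {'intrinsics': array([[470.92266809,   0.        , 320.00237918],
       [  0.        , 470.92266809, 241.84771311],
       [  0.        ,   0.        ,   1.        ]]), 'k1': -0.0320925311135748, 'world_to_cam': array([[-4.38817188e-02, -9.99036449e-01,  7.54216416e-04,
         5.99067930e-02],
       [-9.76651848e-01,  4.27395554e-02, -2.10533843e-01,
         5.47906565e-01],
       [ 2.10298748e-01, -9.97519375e-03, -9.77586279e-01,
         1.16786050e+00],
       [ 0.00000000e+00,  0.00000000e+00,  0.00000000e+00,
         1.00000000e+00]])}
```

View pics/top0.png

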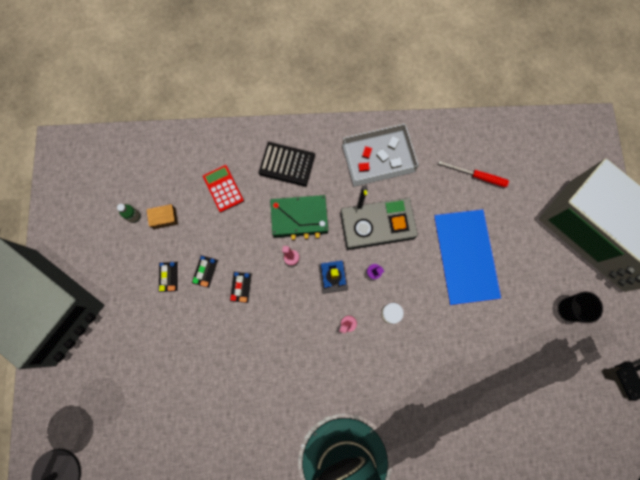

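View pics/scene0.png

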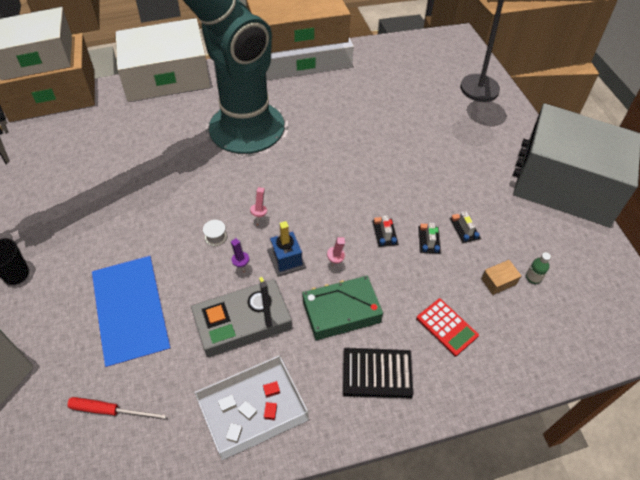

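The top view shows: wanted yellow probe in the blue rest at (334,272); look-alikes pink (290,256), pink (347,324), purple (374,271). Boards are yellow (168,277), green (204,270), red (240,287); look-alike finned black tray (287,164). Recorder (378,222) with key (399,223), case (299,216), pad (467,257).

```bash
cat > h.py <<'E'
import numpy as np, cv2
from bench import get_state, eyes
from scipy.optimize import least_squares
def proj(n,P):
    c=eyes.get_calibration(n);P=np.atleast_2d(P)
    T=c['world_to_cam'];q=P@T[:3,:3].T+T[:3,3]
    s=q[:,:2]/q[:,2:];s=s*(1+c['k1']*(s**2).sum(1,keepdims=True))
    K=c['intrinsics'];return s*[K[0,0],K[1,1]]+K[:2,2]
def atz(n,uv,z):
    return least_squares(lambda p:(proj(n,[p[0],p[1],z])-uv).ravel(),[.6,0]).x
def tri(a,b):  # scene px, top px
    r=least_squares(lambda p:np.r_[(proj('scene',p)-a).ravel(),(proj('top',p)-b).ravel()],[.6,0,.03]);return r.x,r.fun
def crop(n,x0,y0,w,h,k,name,img=None):
    im=eyes.grab_frame(n) if img is None else img
    c=cv2.resize(im[y0:y0+h,x0:x0+w],None,fx=k,fy=k,interpolation=cv2.INTER_CUBIC)
    for i in range(0,w,10): cv2.line(c,(i*k,0),(i*k,6 if i%50 else 14),(255,255,0),1)
    for i in range(0,h,10): cv2.line(c,(0,i*k),(6 if i%50 else 14,i*k),(255,255,0),1)
    cv2.imwrite('pics/'+name,c[:,:,::-1])
E
python3 - <<'E'
from h import *
t=cv2.imread('pics/top0.png')[:,:,::-1];s=cv2.imread('pics/scene0.png')[:,:,::-1]
crop('top',260,180,160,120,5,'c1.png',t)
crop('scene',185,210,200,150,4,'c2.png',s)
crop('top',150,245,110,65,7,'c3.png',t)
E
```

```text
(no output)
```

View pics/c1.png

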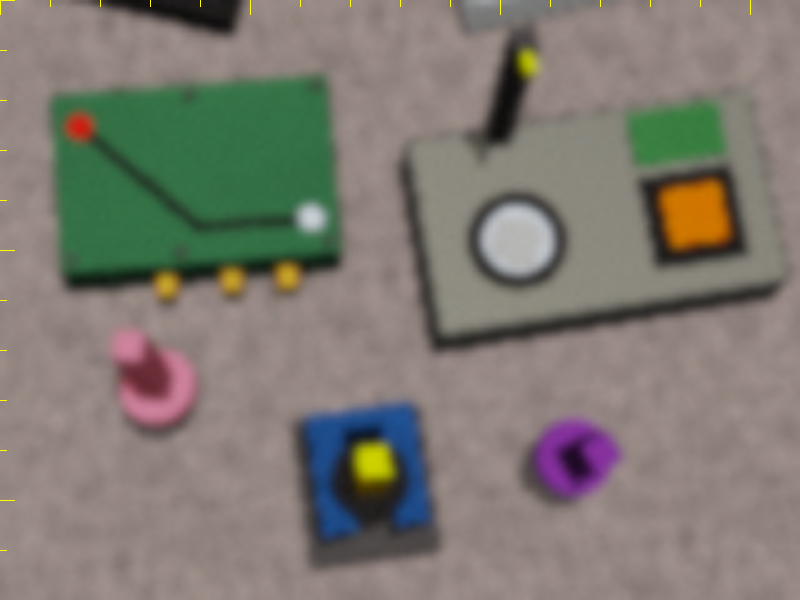

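View pics/c2.png

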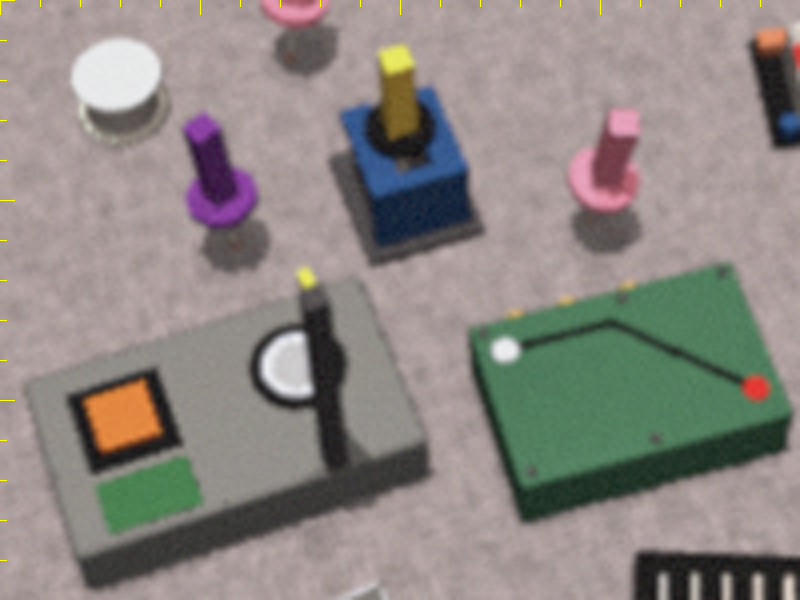

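View pics/c3.png

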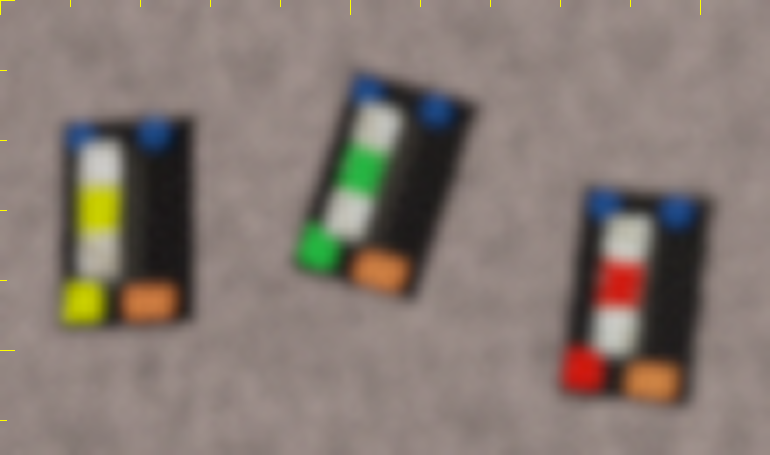

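The crops show: probe grip top at c1 (375,460) / c2 (397,60), fork open toward the robot, white dot c1 (310,217), bend (200,227), red dot (80,127), key (696,214), lens (517,240), pointer tip (528,62). All three boards are there. The stickers sit at the robot-side end and the fins lie along the long side.

```bash
cat > m.py <<'E'
from h import *
f1=lambda p:(np.array(p)+.5)/5-.5+[260,180]
f2=lambda p:(np.array(p)+.5)/4-.5+[185,210]
f3=lambda p:(np.array(p)+.5)/7-.5+[150,245]
def T(p,L): 
    c,s=np.cos(p[2]),np.sin(p[2]);L=np.array(L,float)
    return np.c_[p[0]+c*L[:,0]-s*L[:,1],p[1]+s*L[:,0]+c*L[:,1],L[:,2]]
def fit(Lt,pt,Ls=None,ps=None,x0=(.6,0,0)):
    g=lambda p:np.r_[(proj('top',T(p,Lt))-pt).ravel(),(proj('scene',T(p,Ls))-ps).ravel() if Ls is not None else []]
    r=least_squares(g,x0,loss='soft_l1');return r.x,np.abs(g(r.x)).round(1)
if __name__=='__main__':
    np.set_printoptions(precision=4,suppress=True)
    def box(a,b,z): return [[a,b,z],[a,-b,z],[-a,-b,z],[-a,b,z]]
    print('rec',fit(box(.055,.095,.045),f1([(408,143),(750,97),(783,283),(437,333)]),box(.055,.095,.045),f2([(428,446),(83,558),(27,383),(360,280)])))
    print('case',fit(box(.05,.075,.045),f1([(52,97),(328,77),(340,257),(66,277)]),box(.05,.075,.045),f2([(790,408),(522,490),(472,330),(732,265)])))
    for n,t,s,z in [('key',(696,214),(122,414),.0515),('lens',(517,240),(297,366),.046),('ptr',(528,62),(306,277),.2),('w',(310,217),(506,350),.045),('bend',(200,227),(611,323),.045),('r',(80,127),(756,388),.045)]:
        print(n,atz('top',f1(t),z),atz('scene',f2(s),z),tri(f2(s),f1(t)))
    # probe grip top corners center, flange
    print('probe top',tri(f2((396,58)),f1((373,459))))
    # fork top outline corners: front-left.. (+x side back)
    print('rest top c1',[atz('top',f1(p),.06) for p in [(303,418),(415,403),(430,523),(318,540)]])
    print('pad',[atz('top',p,.004) for p in [(434,213),(484,210),(500,299),(451,304)]])
    for n,c in dict(yellow=[(62,122),(193,120),(192,321),(62,325)],green=[(355,75),(477,103),(415,297),(295,266)],red=[(588,188),(712,200),(688,402),(562,394)]).items():
        print(n,fit([[.04,.025,.004],[.04,-.025,.004],[-.04,-.025,.004],[-.04,.025,.004]],f3(c),x0=(.6,.3,0)))
    for n,c in dict(yellow=(101,210),green=(365,170),red=(623,283)).items(): print(n,'fin',atz('top',f3(c),.036))
E
python3 m.py
```

```text
rec (array([ 0.6034, -0.1215,  0.1035]), array([1.5, 2.1, 0.2, 2.8, 1. , 0.6, 0.8, 0.3, 0.3, 0.9, 2.8, 0. , 1.7,
       1.2, 0.5, 1.6]))
case (array([0.6312, 0.0902, 0.0405]), array([0.9, 0.6, 0.5, 1.1, 0.4, 1.1, 1.4, 0.4, 0.8, 0.8, 0.7, 1. , 2. ,
       1.2, 1.1, 1.9]))
key [ 0.5949 -0.1747] [ 0.5965 -0.1725] (array([ 0.5955, -0.1735,  0.0501]), array([-0.4593, -0.0041, -0.582 , -0.0521]))
lens [ 0.5862 -0.0797] [ 0.5874 -0.0784] (array([ 0.5867, -0.0789,  0.0449]), array([-0.2814,  0.0063, -0.3507, -0.0431]))
ptr [ 0.6347 -0.0741] [ 0.6321 -0.0723] (array([ 0.6339, -0.073 ,  0.2029]), array([-0.273 ,  0.0064, -0.3461, -0.0432]))
w [0.6038 0.0292] [0.6047 0.031 ] (array([0.6042, 0.0304, 0.0444]), array([-0.3489,  0.0214, -0.4317, -0.0704]))
bend [0.6009 0.0878] [0.6025 0.0896] (array([0.6016, 0.0891, 0.0436]), array([-0.3933,  0.032 , -0.4804, -0.0882]))
r [0.6589 0.1501] [0.66   0.1526] (array([0.6595, 0.1517, 0.0444]), array([-0.472 ,  0.0502, -0.5889, -0.1241]))
probe top (array([0.4609, 0.0062, 0.1258]), array([-0.3177,  0.0131, -0.3562, -0.0515]))
rest top c1 [array([0.4934, 0.0378]), array([ 0.4987, -0.0202]), array([ 0.4363, -0.0245]), array([0.4302, 0.033 ])]
pad [array([ 0.6294, -0.2831]), array([ 0.6321, -0.4232]), array([ 0.3849, -0.4374]), array([ 0.3778, -0.3048])]
yellow (array([0.4853, 0.4484, 0.0113]), array([0.3, 0. , 0. , 0.7, 0.1, 0.1, 0.2, 0.5]))
green (array([ 0.4953,  0.3489, -0.2962]), array([0. , 0.8, 0.1, 0.3, 0.3, 0.6, 0.4, 0.3]))
red (array([ 0.4484,  0.2523, -0.1291]), array([0.4, 0.2, 0.4, 0.4, 0.3, 0.6, 0.3, 0.1]))
yellow fin [0.485  0.4481]
green fin [0.4959 0.349 ]
red fin [0.4493 0.2525]
```

>>> send_rows(
  increments=[0, 0, 0, 0, 0, -1, 1, 0, 0, 0, 0, 0, -1, 1, 0, 0, 0, 0, 0, -1, 1, 0, 0, 0, 0, 0, -1, 1, 0, 0, 0, 0, 0, -1, 1, 0, 0, 0, 0, 0, -1, 1, 0, 0, 0, 0, 0, -1, 1, 0.9, 0.8, 0, 0, 0, 0, 1, 0.9, 0.8, 0, 0, 0, 0, 1, 0.9, 0.8, 0, 0, 0, 0, 1, 0.9, 0.8, 0, 0, 0, 0, 1, 0.9, 0.8, 0, 0, 0, 0, 1],
)

```text
clock: 1.6
tcp_pos: [0.379, -0.4329, 0.2143]
eef_rot: [-3.141, -0.0, 1.561]
wrist_force: [0.1, -0.7, 0.4]
grip_width: 0.004
grasp_force: 0.0
```

>>> send_rows(
  increments=[0.9, 0.7, 0, 0, 0, 0, 1, 0.9, 0.7, 0, 0, 0, 0, 1, 0.9, 0.7, 0, 0, 0, 0, 1, 0.9, 0.7, 0, 0, 0, 0, 1, 0.9, 0.7, 0, 0, 0, 0, 1, 0.9, 0.7, 0.5, 0, 0, 0, 1, 0.5, 0.5, 0.5, 0, 0, 0, 1, 0, 0, 0.5, 0, 0, 0, 1, 0, 0, 0, 0, 0, 0, 1],
)

```text
clock: 2.72
tcp_pos: [0.5662, -0.2012, 0.1524]
eef_rot: [-3.137, -0.0, 1.56]
wrist_force: [-0.8, 0.1, 0.4]
grip_width: 0.001
grasp_force: 0.0
```

>>> send_rows(
  increments=[0.35, 0.36, 0, 0, 0, 0, 1, 0.35, 0.36, 0, 0, 0, 0, 1, 0, 0, 0.6, 0, 0, 0, 1, 0, 0, 0.6, 0, 0, 0, 1, 0, 0, 0.6, 0, 0, 0, 1, 0, 0, 0.4, 0, 0, 0, 1, 0, 0, 0.15, 0, 0, 0, 1, 0, 0, 0, 0, 0, 0, 1],
)

```text
clock: 3.72
tcp_pos: [0.5979, -0.1722, 0.0608]
eef_rot: [3.141, -0.0, 1.562]
wrist_force: [0.3, 0.2, 0.5]
grip_width: 0.008
grasp_force: 0.0
```

>>> send_rows(
  increments=[0, 0, 0.1, 0, 0, 0, 1, 0, 0, 0.1, 0, 0, 0, 1, 0, 0, 0, 0, 0, 0, 1],
)

```text
clock: 4.1
tcp_pos: [0.5974, -0.1725, 0.0524]
eef_rot: [-3.141, 0.0, 1.561]
wrist_force: [0.5, 0.7, 0.1]
grip_width: 0.003
grasp_force: 0.0
```

>>> send_rows(
  increments=[0, 0, 0.05, 0, 0, 0, 1, 0, 0, 0.02, 0, 0, 0, 1, 0, 0, 0, 0, 0, 0, 1],
)

```text
clock: 4.47
tcp_pos: [0.5977, -0.1725, 0.0505]
eef_rot: [3.141, 0.0, 1.561]
wrist_force: [-1.1, 1.1, 5.3]
grip_width: 0.004
grasp_force: 2.8
```

>>> send_rows(
  increments=[0, 0, 0.03, 0, 0, 0, 1, 0, 0, 0, 0, 0, 0, 1, 0, 0, 0, 0, 0, 0, 1, 0, 0, 0, 0, 0, 0, 1],
)

```text
clock: 4.97
tcp_pos: [0.5977, -0.1725, 0.0499]
eef_rot: [3.141, 0.001, 1.561]
wrist_force: [-3.8, 0.7, 10.5]
grip_width: 0.006
grasp_force: 4.8
```

Run:
```python
from h import *
s=get_state();print(s['tcp_pos'],s['wrist_force'])
crop('scene',185,210,200,150,4,'k1.png')
```

```text
[ 0.59772752 -0.17249441  0.04994656] [-3.78364811  0.69293909 10.49927014]
```

>>> send_rows(
  increments=[0, 0, -0.5, 0, 0, 0, 1, 0, 0, -0.9, 0, 0, 0, 1, 0, 0, -1, 0, 0, 0, 0.5, 0, 0, -1, 0, 0, 0, 0, 0.74, -0.58, -0.4, 0, 0, 0, 0, 0.74, -0.58, 0, 0, 0, 0, 0, 0.74, -0.58, 0, 0, 0, 0, 0, 0.74, -0.58, 0, 0, 0, 0, 0, 0.74, -0.58, 0, 0, 0, 0, 0, 0.74, -0.58, 0, 0, 0, 0, 0, 0, 0, 0, 0, 0, -0.54, 0, 0, 0, 0, 0, 0, 0, 0],
)

```text
clock: 6.52
tcp_pos: [0.4601, 0.0067, 0.2014]
eef_rot: [3.14, 0.001, 1.655]
wrist_force: [0.3, -0.5, 0.3]
grip_width: 1.003
grasp_force: 0.0
```

Run:
```python
from h import *
s=get_state();print(s['tcp_pos'],s['eef_rot'],s['wrist_force'],s['grip_width'])
crop('scene',215,150,140,105,5,'k2.png')
```

```text
[0.46013144 0.00671534 0.20137   ] [3.14034640e+00 6.52896046e-04 1.65544445e+00] [ 0.30989518 -0.47246812  0.3174884 ] 1.0028844818811575
```

View pics/k2.png

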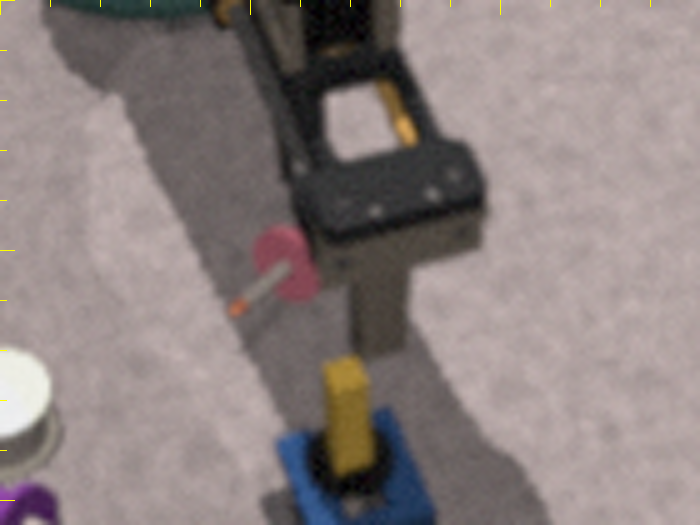

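>>> send_rows(
  increments=[0, 0, 0.7, 0, 0, 0, 0, 0, 0, 0.7, 0, 0, 0, 0, 0, 0, 0.7, 0, 0, 0, 0, 0, 0, 0.5, 0, 0, 0, 0, 0, 0, 0.35, 0, 0, 0, 0, 0, 0, 0, 0, 0, 0, 0, 0, 0, 0, 0, 0, 0, 1, 0, 0, 0, 0, 0, 0, 1, 0, 0, 0, 0, 0, 0, 1, 0, 0, 0, 0, 0, 0, 1, 0, 0, 0, 0, 0, 0, 1],
)

```text
clock: 7.95
tcp_pos: [0.46, 0.0065, 0.0827]
eef_rot: [3.141, 0.0, 1.656]
wrist_force: [-0.2, 0.6, 0.1]
grip_width: 0.477
grasp_force: 0.0
```

Run:
```python
from h import *
s=get_state();print(s['tcp_pos'],s['eef_rot'],s['wrist_force'],s['wrist_torque'],s['grip_width'],s['joint_pos'])
t=eyes.grab_frame('top');s=eyes.grab_frame('scene')
a=cv2.resize(t[230:350,250:410],(640,480),interpolation=2)
b=cv2.resize(s[150:330,180:420],(640,480),interpolation=2)
cv2.imwrite('pics/k3.png',cv2.resize(np.hstack([a,b]),(800,300),interpolation=3)[:,:,::-1])
```

```text
[0.46003954 0.00645225 0.08269211] [3.14138481e+00 1.35002037e-04 1.65558908e+00] [-0.24662626  0.58705945  0.06345562] [-0.04807743 -0.10237771 -0.02789073] 0.4768651961070356 [ 0.34203927  0.41042428 -0.50375666  2.13076042  0.31519276  0.67098535
 -0.2911298 ]
```

View pics/k3.png

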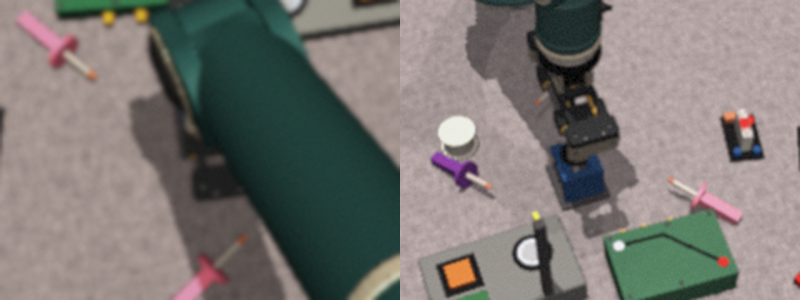

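The decoy probes all toppled by themselves (balanced on their tips), and none is near my path. The fingers are still closing.

>>> send_rows(
  increments=[0, 0, 0, 0, 0, 0, 1, 0, 0, 0, 0, 0, 0, 1, 0, 0, 0, 0, 0, 0, 1, 0, 0, 0, 0, 0, 0, 1, 0, 0, 0, 0, 0, 0, 1, 0, 0, 0, 0, 0, 0, 1, 0, 0, 0, 0, 0, 0, 1],
)

```text
clock: 8.93
tcp_pos: [0.46, 0.0065, 0.0826]
eef_rot: [3.142, 0.0, 1.656]
wrist_force: [1.0, 1.0, -0.3]
grip_width: 0.17
grasp_force: 30.0
```

>>> send_rows(
  increments=[0, 0, -0.5, 0, 0, 0, 1, 0, 0, -0.9, 0, 0, 0, 1, 0, 0, -0.85, 0, 0, 0, 1, 0.05, 0.7, 0, 0, 0, 0, 1, 0.05, 0.7, 0, 0, 0, 0, 1, 0.06, 0.75, 0, 0, 0, 0, 1, 0.06, 0.75, 0, 0, 0, 0, 1, 0.06, 0.74, 0, 0, 0, 0, 1, 0, 0, 0.6, 0, 0, 0, 1, 0, 0, 0.5, 0, 0, 0, 1, 0, 0, 0, 0, 0, 0, 1, 0, 0, 0, 0, 0, 0, 1],
)

```text
clock: 10.42
tcp_pos: [0.6042, 0.03, 0.129]
eef_rot: [3.141, 0.0, 1.656]
wrist_force: [-0.6, -0.5, -0.3]
grip_width: 0.173
grasp_force: 30.0
```

Run:
```python
from h import *
s=get_state();print(s['tcp_pos'],s['eef_rot'],s['wrist_force'],s['grip_width'])
crop('scene',280,240,120,90,6,'p1.png')
p=s['tcp_pos'].copy();p[2]-=.0676
for q in (p,[.6042,.03,.045]): print(((proj('scene',q)-[280,240]+.5)*6-.5))
```

```text
[0.60422016 0.02999674 0.12902326] [3.14116397e+00 5.90997938e-05 1.65568386e+00] [-0.64478407 -0.51805418 -0.33754637] 0.17321787592510932
[[186.45035763 320.95961328]]
[[186.17437762 344.7608463 ]]
```

View pics/p1.png

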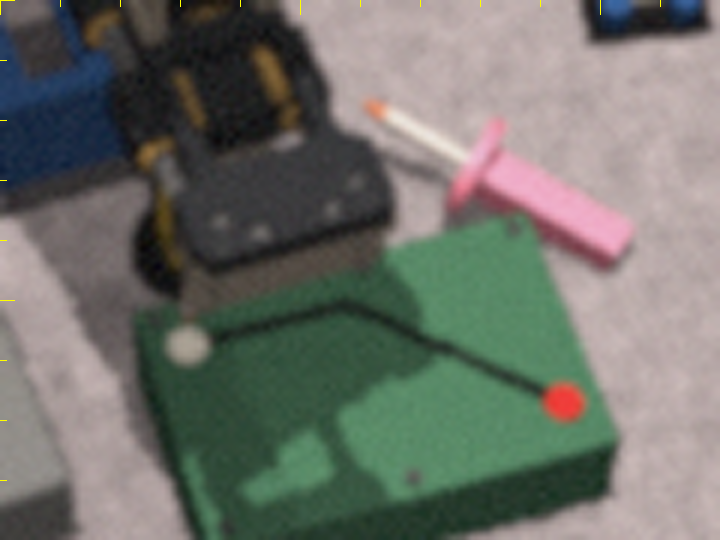

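Run:
```python
from h import *
s=get_state();t=s['tcp_pos'];y=s['eef_rot'][2]
ex=np.array([np.cos(y),np.sin(y),0]);ey=np.array([np.sin(y),-np.cos(y),0])
f=lambda q:((proj('scene',q)-[280,240]+.5)*6-.5).round()
for n,q in dict(tcp=t,flange=t-[0,0,.0226],finger=t+.03*ey,bodyL=t+.0945*ey-.0375*ex+[0,0,.088],bodyR=t+.0945*ey+.0375*ex+[0,0,.088],body2=t+.0945*ey+.0375*ex+[0,0,.12]).items(): print(n,f(q))
im=eyes.grab_frame('top');crop('top',260,180,120,90,6,'p2.png',im)
print((proj('top',t-[0,0,.0676])-[260,180]+.5)*6-.5)
```

```text
tcp [[188. 217.]]
flange [[188. 253.]]
finger [[218. 289.]]
bodyL [[176. 346.]]
bodyR [[413. 275.]]
body2 [[420. 217.]]
[[370.33680715 249.5117297 ]]
```

View pics/p2.png

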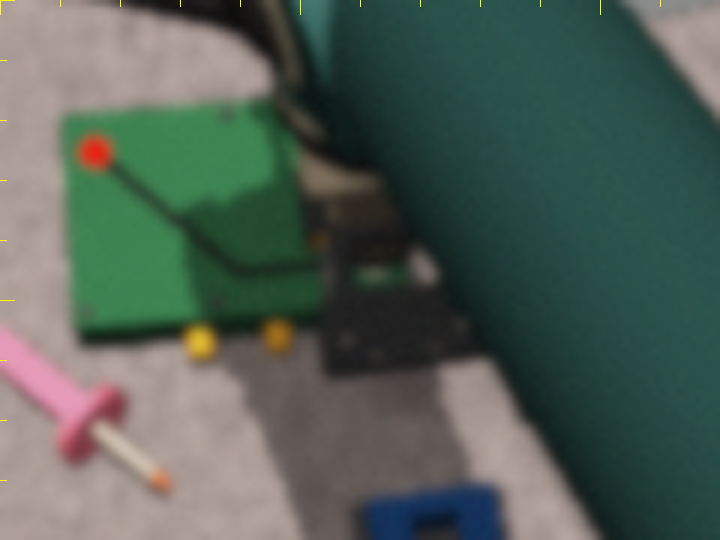

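>>> send_rows(
  increments=[-0.01, 0, 0.2, 0, 0, 0, 1, 0, 0, 0.1, 0, 0, 0, 1, 0, 0, 0.06, 0, 0, 0, 1, 0, 0, 0.02, 0, 0, 0, 1, 0, 0, 0, 0, 0, 0, 1, 0, 0, 0, 0, 0, 0, 1],
)

```text
clock: 11.28
tcp_pos: [0.6043, 0.0296, 0.1135]
eef_rot: [3.141, 0.0, 1.656]
wrist_force: [-0.1, -0.1, -0.8]
grip_width: 0.173
grasp_force: 30.0
```

>>> send_rows(
  increments=[0.062, 0.0026, 0, 0, 0, 0, 1, 0.062, 0.0026, 0, 0, 0, 0, 1, 0.062, 0.0026, 0, 0, 0, 0, 1, 0.062, 0.0026, 0, 0, 0, 0, 1, 0.062, 0.0026, 0, 0, 0, 0, 1, 0.062, 0.0026, 0, 0, 0, 0, 1, 0.062, 0.0026, 0, 0, 0, 0, 1, 0.062, 0.0026, 0, 0, 0, 0, 1, 0.062, 0.0026, 0, 0, 0, 0, 1, 0.062, 0.0026, 0, 0, 0, 0, 1, 0.062, 0.0026, 0, 0, 0, 0, 1, 0.062, 0.0026, 0, 0, 0, 0, 1],
)

```text
clock: 12.78
tcp_pos: [0.6029, 0.0595, 0.1134]
eef_rot: [-3.142, 0.0, 1.656]
wrist_force: [-0.0, 0.8, -0.5]
grip_width: 0.173
grasp_force: 30.0
```

>>> send_rows(
  increments=[0.062, 0.0026, 0, 0, 0, 0, 1, 0.062, 0.0026, 0, 0, 0, 0, 1, 0.062, 0.0026, 0, 0, 0, 0, 1, 0.062, 0.0026, 0, 0, 0, 0, 1, 0.062, 0.0026, 0, 0, 0, 0, 1, 0.062, 0.0026, 0, 0, 0, 0, 1, 0.062, 0.0026, 0, 0, 0, 0, 1, 0.062, 0.0026, 0, 0, 0, 0, 1, 0.062, 0.0026, 0, 0, 0, 0, 1, 0.062, 0.0026, 0, 0, 0, 0, 1, 0.062, 0.0026, 0, 0, 0, 0, 1, 0.062, 0.0026, 0, 0, 0, 0, 1],
)

```text
clock: 14.28
tcp_pos: [0.6016, 0.0893, 0.1133]
eef_rot: [-3.142, 0.0, 1.656]
wrist_force: [-0.4, -0.3, -0.8]
grip_width: 0.168
grasp_force: 30.0
```

Exactly on plan. Second leg: 34 rows.

>>> send_rows(
  increments=[0.042, 0.046, 0, 0, 0, 0, 1, 0.042, 0.046, 0, 0, 0, 0, 1, 0.042, 0.046, 0, 0, 0, 0, 1, 0.042, 0.046, 0, 0, 0, 0, 1, 0.042, 0.046, 0, 0, 0, 0, 1, 0.042, 0.046, 0, 0, 0, 0, 1, 0.042, 0.046, 0, 0, 0, 0, 1, 0.042, 0.046, 0, 0, 0, 0, 1, 0.042, 0.046, 0, 0, 0, 0, 1, 0.042, 0.046, 0, 0, 0, 0, 1, 0.042, 0.046, 0, 0, 0, 0, 1, 0.042, 0.046, 0, 0, 0, 0, 1],
)

```text
clock: 15.78
tcp_pos: [0.622, 0.1112, 0.1133]
eef_rot: [-3.142, 0.0, 1.656]
wrist_force: [0.1, -0.4, -1.3]
grip_width: 0.176
grasp_force: 30.0
```

>>> send_rows(
  increments=[0.042, 0.046, 0, 0, 0, 0, 1, 0.042, 0.046, 0, 0, 0, 0, 1, 0.042, 0.046, 0, 0, 0, 0, 1, 0.042, 0.046, 0, 0, 0, 0, 1, 0.042, 0.046, 0, 0, 0, 0, 1, 0.042, 0.046, 0, 0, 0, 0, 1, 0.042, 0.046, 0, 0, 0, 0, 1, 0.042, 0.046, 0, 0, 0, 0, 1, 0.042, 0.046, 0, 0, 0, 0, 1, 0.042, 0.046, 0, 0, 0, 0, 1, 0.042, 0.046, 0, 0, 0, 0, 1, 0.042, 0.046, 0, 0, 0, 0, 1],
)

```text
clock: 17.27
tcp_pos: [0.6423, 0.1331, 0.1133]
eef_rot: [-3.142, 0.0, 1.656]
wrist_force: [-0.0, -0.0, -0.8]
grip_width: 0.17
grasp_force: 30.0
```

>>> send_rows(
  increments=[0.042, 0.046, 0, 0, 0, 0, 1, 0.042, 0.046, 0, 0, 0, 0, 1, 0.042, 0.046, 0, 0, 0, 0, 1, 0.042, 0.046, 0, 0, 0, 0, 1, 0.042, 0.046, 0, 0, 0, 0, 1, 0.042, 0.046, 0, 0, 0, 0, 1, 0.042, 0.046, 0, 0, 0, 0, 1, 0.042, 0.046, 0, 0, 0, 0, 1, 0.042, 0.046, 0, 0, 0, 0, 1, 0.042, 0.046, 0, 0, 0, 0, 1, 0, 0, 0, 0, 0, 0, 1, 0, 0, 0, 0, 0, 0, 1],
)

```text
clock: 18.77
tcp_pos: [0.6591, 0.1513, 0.1134]
eef_rot: [-3.142, 0.0, 1.656]
wrist_force: [-0.1, -0.5, -0.6]
grip_width: 0.169
grasp_force: 30.0
```

Run:
```python
from h import *
s=get_state();t=s['tcp_pos'];print(t,s['wrist_force'])
a=eyes.grab_frame('top');b=eyes.grab_frame('scene')
pa=proj('top',t-[0,0,.0676])[0];pb=proj('scene',t-[0,0,.0676])[0];print(pa,pb)
def c(im,p,w=40,h=60):
    x,y=int(p[0])-w,int(p[1])-h//2-15;return cv2.resize(im[y:y+h,x:x+2*w],(400,300),interpolation=2),x,y
A,x,y=c(a,pa);print((pa-[x,y])*5);B,x,y=c(b,pb);print((pb-[x,y])*5+[400,0])
cv2.imwrite('pics/p3.png',np.hstack([A,B])[:,:,::-1])
```

```text
[0.65907077 0.15128289 0.11336001] [-0.14920123 -0.528015   -0.58696543]
[275.13864305 204.89194914] [372.93986688 306.20649216]
[200.69321524 229.45974572]
[604.69933438 226.03246081]
```

View pics/p3.png

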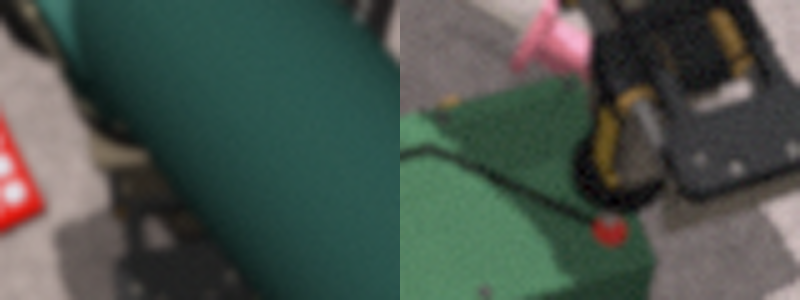

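The scene view shows the tip ending on the red dot at crop (607,228). Now lift and go back over the fork.

>>> send_rows(
  increments=[0, 0, -0.3, 0, 0, 0, 1, 0, 0, -0.6, 0, 0, 0, 1, 0, 0, -0.6, 0, 0, 0, 1, -0.398, -0.658, 0, 0, 0, 0, 1, -0.398, -0.658, 0, 0, 0, 0, 1, -0.398, -0.658, 0, 0, 0, 0, 1, -0.398, -0.658, 0, 0, 0, 0, 1, -0.398, -0.658, 0, 0, 0, 0, 1, -0.398, -0.658, 0, 0, 0, 0, 1, -0.398, -0.658, 0, 0, 0, 0, 1, -0.398, -0.658, 0, 0, 0, 0, 1, 0, 0, 0, 0, 0, 0, 1],
)

```text
clock: 20.38
tcp_pos: [0.459, 0.0051, 0.1742]
eef_rot: [3.141, 0.002, 1.654]
wrist_force: [0.9, 0.6, -0.7]
grip_width: 0.173
grasp_force: 30.0
```

>>> send_rows(
  increments=[0, 0, 0, 0, 0, 0, 1, 0, 0, 0, 0, 0, 0, 1, 0, 0, 0, 0, 0, 0, 1],
)

```text
clock: 20.75
tcp_pos: [0.4605, 0.0072, 0.1734]
eef_rot: [3.141, -0.0, 1.657]
wrist_force: [0.4, -0.1, -1.2]
grip_width: 0.174
grasp_force: 30.0
```

>>> send_rows(
  increments=[-0.016, -0.012, 0.5, 0, 0, 0, 1, 0, 0, 0.5, 0, 0, 0, 1, 0, 0, 0.5, 0, 0, 0, 1, 0, 0, 0.4, 0, 0, 0, 1, 0, 0, 0.2, 0, 0, 0, 1, 0, 0, 0.1, 0, 0, 0, 1, 0, 0, 0.05, 0, 0, 0, 1, 0, 0, 0, 0, 0, 0, 1, 0, 0, 0, 0, 0, 0, 1],
)

```text
clock: 21.88
tcp_pos: [0.4599, 0.0059, 0.0837]
eef_rot: [3.141, 0.0, 1.656]
wrist_force: [0.2, 1.2, -1.4]
grip_width: 0.171
grasp_force: 30.0
```

>>> send_rows(
  increments=[0, 0, 0.025, 0, 0, 0, 1, 0, 0, 0, 0, 0, 0, 1, 0, 0, 0, 0, 0, 0, 0.7, 0, 0, 0, 0, 0, 0, 0.5, 0, 0, 0, 0, 0, 0, 0.4, 0, 0, 0, 0, 0, 0, 0.3, 0, 0, 0, 0, 0, 0, 0.3, 0, 0, -0.2, 0, 0, 0, 0.3, 0, 0, -0.6, 0, 0, 0, 0, 0, 0, -0.9, 0, 0, 0, 0, 0, 0, -0.9, 0, 0, 0, 0],
)

```text
clock: 23.25
tcp_pos: [0.4595, 0.0061, 0.1878]
eef_rot: [-3.142, -0.0, 1.656]
wrist_force: [1.1, -0.1, -0.4]
grip_width: 0.989
grasp_force: 0.0
```

Run:
```python
from h import *
s=get_state();print(s['tcp_pos'],s['eef_rot'],s['wrist_force'],s['grip_width'])
b=eyes.grab_frame('scene');a=eyes.grab_frame('top')
cv2.imwrite('pics/r1.png',np.hstack([cv2.resize(b[200:290,250:370],(400,300),interpolation=2),cv2.resize(a[245:311,152:240],(400,300),interpolation=2)])[:,:,::-1])
```

```text
[0.45951551 0.00605632 0.18783014] [-3.14157970e+00 -1.30048754e-04  1.65601223e+00] [ 1.12570739 -0.13959639 -0.42874299] 0.9888408997298018
```

View pics/r1.png

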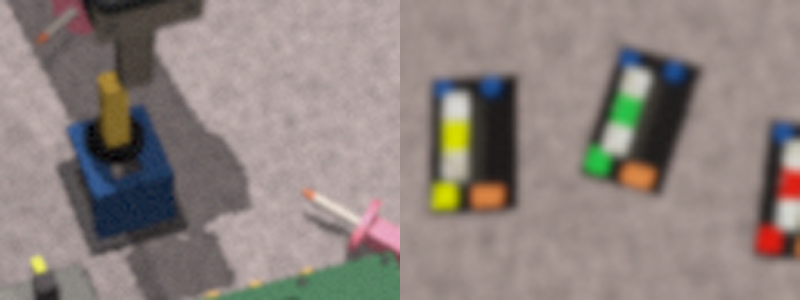

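Probe stands in its fork; the boards look unmoved. I'll check them numerically.

```bash
cat > loc.py <<'E'
from m import *
POSE=dict(yellow=(.4852,.4483,.0113),green=(.4956,.349,-.2962),red=(.4489,.2524,-.1291))
H=dict(yellow=(25,35),green=(50,75),red=(0,6))
def comps(im,col,box=(130,225,290,330)):
    h=cv2.cvtColor(np.ascontiguousarray(im),cv2.COLOR_RGB2HSV);a,b=H[col]
    m=((h[...,0]>=a)&(h[...,0]<=b)&(h[...,1]>150)&(h[...,2]>90)).astype(np.uint8)
    k=np.zeros_like(m);k[box[1]:box[3],box[0]:box[2]]=1;m*=k
    n,_,st,ce=cv2.connectedComponentsWithStats(m)
    i=[j for j in np.argsort(-st[1:,4])[:2]+1 if st[j,4]>4];c=ce[i]
    return c[np.argsort(c[:,1])]  # stripe (upper) first
def vec(c):
    s=atz('top',c[0],.036);k=atz('top',c[1],.005);return s,np.arctan2(*(k-s)[::-1])
def loc(im,col):
    ref=cv2.imread('pics/top0.png')[:,:,::-1];s0,a0=vec(comps(ref,col));s,a=vec(comps(im,col));p=POSE[col]
    return s-s0+np.array(p[:2]),a-a0+p[2],s-s0
E
python3 - <<'E'
from loc import *
im=eyes.grab_frame('top')
for c in POSE: print(c,comps(im,c).round(1).tolist(),loc(im,c))
E
```

```text
yellow [[163.8, 274.4], [161.5, 287.6]] (array([0.4852, 0.4483]), np.float64(0.0113), array([0., 0.]))
green [[201.4, 268.9], [195.1, 280.4]] (array([0.4956, 0.349 ]), np.float64(-0.2863762126348244), array([0., 0.]))
red [[238.2, 285.1], [233.0, 297.5]] (array([0.4489, 0.2524]), np.float64(-0.12158361594876577), array([0., 0.]))
```

>>> send_rows(
  increments=[0.5, 0.1, -0.3, 0, 0, 0, 0, 0.9, 0.17, 0, 0, 0, 0, 0, 0.9, 0.17, 0, 0, 0, 0, 0, 0.9, 0.17, 0, 0, 0, 0, 0, 0.9, 0.17, 0, 0, 0, 0, 0, 0.9, 0.17, 0, 0, 0, 0, 0, 0.9, 0.17, 0, 0, 0, 0, 0, 0.9, 0.17, 0, 0, 0, 0, 0, 0.9, 0.17, 0, 0, 0, 0, 0, 0.77, 0.17, 0, 0, 0, 0, 0],
)

```text
clock: 24.65
tcp_pos: [0.4943, 0.352, 0.1977]
eef_rot: [-3.139, -0.0, 1.658]
wrist_force: [0.2, 0.1, 0.6]
grip_width: 1.0
grasp_force: 0.0
```

>>> send_rows(
  increments=[0, 0, 0, 0, 0, -1, 0, 0, 0, 0, 0, 0, -1, 0, 0, 0, 0, 0, 0, -1, 0, 0, 0, 0, 0, 0, -1, 0, 0, 0, 0, 0, 0, -1, 0, 0, 0, 0, 0, 0, -1, 0, 0, 0, 0, 0, 0, -0.81, 0, 0, 0, 0, 0, 0, 0, 0, 0, 0, 0, 0, 0, 0, 0],
)

```text
clock: 25.78
tcp_pos: [0.4953, 0.3496, 0.198]
eef_rot: [-3.141, -0.001, 2.843]
wrist_force: [0.7, -0.2, -0.5]
grip_width: 0.999
grasp_force: 0.0
```

>>> send_rows(
  increments=[0, 0, 0.2, 0, 0, 0, 0.5, 0, 0, 0.6, 0, 0, 0, 0.5, 0, 0, 0.8, 0, 0, 0, 0.5, 0, 0, 0.8, 0, 0, 0, 0.5, 0, 0, 0.8, 0, 0, 0, 0.5, 0, 0, 0.8, 0, 0, 0, 0.5, 0, 0, 0.4, 0, 0, 0, 0.5, 0, 0, 0.2, 0, 0, 0, 0.5, 0, 0, 0.08, 0, 0, 0, 0.5, 0, 0, 0, 0, 0, 0, 0.5],
)

```text
clock: 27.02
tcp_pos: [0.4963, 0.3494, 0.0118]
eef_rot: [3.141, 0.001, 2.844]
wrist_force: [-0.0, 0.8, -0.2]
grip_width: 0.498
grasp_force: 0.0
```

>>> send_rows(
  increments=[0, 0, 0, 0, 0, 0, 1, 0, 0, 0, 0, 0, 0, 1, 0, 0, 0, 0, 0, 0, 1, 0, 0, 0, 0, 0, 0, 1, 0, 0, 0, 0, 0, 0, 1, 0, 0, 0, 0, 0, 0, 1, 0, 0, 0, 0, 0, 0, 1, 0, 0, 0, 0, 0, 0, 1],
)

```text
clock: 28.02
tcp_pos: [0.4961, 0.3493, 0.0114]
eef_rot: [3.141, 0.0, 2.844]
wrist_force: [0.1, 1.0, 3.2]
grip_width: 0.148
grasp_force: 30.0
```

>>> send_rows(
  increments=[0, 0, -0.3, 0, 0, 0, 1, 0, 0, -0.8, 0, 0, 0, 1, 0, 0, -0.9, 0, 0, 0.7, 1, 0, 0, -0.9, 0, 0, 1, 1, 0, 0, -0.9, 0, 0, 1, 1, 0, 0, -0.9, 0, 0, 1, 1, 0, 0, -0.9, 0, 0, 1, 1, 0, 0, -0.6, 0, 0, 1, 1, 0, 0, 0, 0, 0, 1, 1],
)

```text
clock: 29.15
tcp_pos: [0.4961, 0.3495, 0.2617]
eef_rot: [3.139, -0.001, 1.669]
wrist_force: [-0.9, -0.2, -2.0]
grip_width: 0.152
grasp_force: 30.0
```

>>> send_rows(
  increments=[-0.5, 0.05, 0, 0, 0, 0, 1, -0.98, 0.1, 0, 0, 0, 0, 1, -0.98, 0.1, 0, 0, 0, 0, 1, -0.98, 0.1, 0, 0, 0, 0, 1, -0.98, 0.1, 0, 0, 0, 0, 1, -0.98, 0.1, 0, 0, 0, 0, 1, -0.98, 0.1, 0, 0, 0, 0, 1, -0.98, 0.1, 0, 0, 0, 0, 1, -0.98, 0.1, 0, 0, 0, 0, 1, -0.98, 0.1, 0, 0, 0, 0, 1, -0.98, 0.1, 0, 0, 0, 0, 1, -0.5, 0.1, 0, 0, 0, 0, 1],
)

```text
clock: 30.65
tcp_pos: [0.5855, -0.0798, 0.2583]
eef_rot: [-3.139, 0.001, 1.673]
wrist_force: [0.1, -0.4, -1.4]
grip_width: 0.147
grasp_force: 30.0
```

>>> send_rows(
  increments=[0, 0, 0, 0, 0, 0, 1, 0, 0, 0, 0, 0, 0, 1, 0, 0, 0, 0, 0, 0, 1],
)

```text
clock: 31.02
tcp_pos: [0.5864, -0.0738, 0.2593]
eef_rot: [3.142, -0.0, 1.678]
wrist_force: [0.1, 0.1, -1.0]
grip_width: 0.15
grasp_force: 30.0
```

>>> send_rows(
  increments=[-0.07, 0, 0.3, 0, 0, 0, 1, -0.06, 0, 0.4, 0, 0, 0, 1, 0, 0, 0.3, 0, 0, 0, 1, 0, 0, 0.2, 0, 0, 0, 1, 0, 0, 0, 0, 0, 0, 1, 0, 0, 0, 0, 0, 0, 1],
)

```text
clock: 31.78
tcp_pos: [0.5874, -0.0809, 0.2115]
eef_rot: [3.141, 0.0, 1.675]
wrist_force: [0.2, -1.0, -1.7]
grip_width: 0.145
grasp_force: 30.0
```

Run:
```python
from h import *
s=get_state();t=s['tcp_pos'];y=s['eef_rot'][2];print(t,s['eef_rot'])
b=eyes.grab_frame('scene')
ex=np.array([np.cos(y),np.sin(y),0]);ey=np.array([np.sin(y),-np.cos(y),0])
x0,y0,k=210,185,6
f=lambda q:((proj('scene',q)-[x0,y0]+.5)*k-.5).round()
u=t-[0,0,.0074]
for a,c in((1,1),(1,-1),(-1,-1),(-1,1)): print(f(u+a*.04*ex+c*.025*ey))
crop('scene',x0,y0,120,90,k,'v1.png',b)
```

```text
[ 0.58743365 -0.08094889  0.21152696] [3.14087875e+00 8.98494731e-05 1.67498369e+00]
[[399. 473.]]
[[350. 351.]]
[[108. 422.]]
[[152. 548.]]
```

View pics/v1.png

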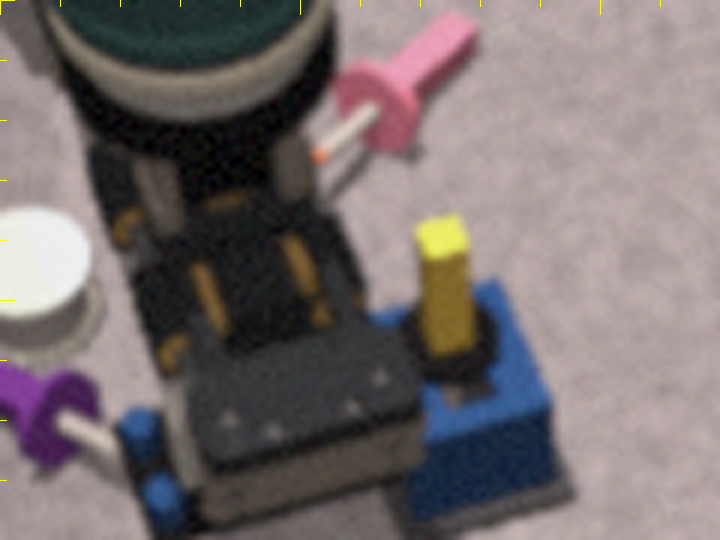

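Board is level in the grip and about 2 mm off along y. I'll trim that and hold for 2.75 s.

>>> send_rows(
  increments=[0.045, -0.015, 0, 0, 0, 0, 1, 0, 0, 0, 0, 0, 0, 1, 0, 0, 0, 0, 0, 0, 1, 0, 0, 0, 0, 0, 0, 1, 0, 0, 0, 0, 0, 0, 1, 0, 0, 0, 0, 0, 0, 1, 0, 0, 0, 0, 0, 0, 1, 0, 0, 0, 0, 0, 0, 1, 0, 0, 0, 0, 0, 0, 1, 0, 0, 0, 0, 0, 0, 1, 0, 0, 0, 0, 0, 0, 1, 0, 0, 0, 0, 0, 0, 1],
)

```text
clock: 33.33
tcp_pos: [0.5863, -0.0793, 0.2111]
eef_rot: [-3.142, 0.0, 1.675]
wrist_force: [-0.2, 0.5, -0.8]
grip_width: 0.151
grasp_force: 30.0
```

>>> send_rows(
  increments=[0, 0, 0, 0, 0, 0, 1, 0, 0, 0, 0, 0, 0, 1, 0, 0, 0, 0, 0, 0, 1, 0, 0, 0, 0, 0, 0, 1, 0, 0, 0, 0, 0, 0, 1, 0, 0, 0, 0, 0, 0, 1, 0, 0, 0, 0, 0, 0, 1, 0, 0, 0, 0, 0, 0, 1, 0, 0, 0, 0, 0, 0, 1, 0, 0, 0, 0, 0, 0, 1, 0, 0, 0, 0, 0, 0, 1, 0, 0, 0, 0, 0, 0, 1],
)

```text
clock: 34.83
tcp_pos: [0.5863, -0.0793, 0.2112]
eef_rot: [-3.142, 0.0, 1.675]
wrist_force: [0.3, -0.9, -1.6]
grip_width: 0.15
grasp_force: 30.0
```

>>> send_rows(
  increments=[-0.5, -0.05, -0.1, 0, 0, 0, 1, -0.91, -0.1, 0, 0, 0, 0, 1, -0.91, -0.1, 0, 0, 0, 0, 1, -0.91, -0.1, 0, 0, 0, 0, 1, -0.91, -0.1, 0, 0, 0, 0, 1, -0.91, -0.1, 0, 0, 0, 0, 1, -0.91, -0.1, 0, 0, 0, 0, 1, -0.91, -0.08, 0, 0, 0, 0.18, 1, 0, 0, 0.5, 0, 0, 0, 1, 0, 0, 0.8, 0, 0, 0, 1, 0, 0, 0.8, 0, 0, 0, 1, 0, 0, 0.8, 0, 0, 0, 1],
)

```text
clock: 36.33
tcp_pos: [0.5851, -0.3557, 0.0977]
eef_rot: [-3.141, -0.0, 1.644]
wrist_force: [-0.7, -0.4, -2.3]
grip_width: 0.15
grasp_force: 30.0
```

>>> send_rows(
  increments=[0, 0, 0.8, 0, 0, 0, 1, 0, 0, 0.5, 0, 0, 0, 1, 0, 0, 0.3, 0, 0, 0, 1, 0, 0, 0.2, 0, 0, 0, 1, 0, 0, 0, 0, 0, 0, 1, 0, 0, 0, 0, 0, 0, 1],
)

```text
clock: 37.08
tcp_pos: [0.5865, -0.356, 0.0282]
eef_rot: [3.14, 0.001, 1.643]
wrist_force: [-0.8, 0.3, -1.5]
grip_width: 0.152
grasp_force: 30.0
```

>>> send_rows(
  increments=[0, 0, 0.15, 0, 0, 0, 1, 0, 0, 0.1, 0, 0, 0, 1, 0, 0, 0.05, 0, 0, 0, 1, 0, 0, 0.02, 0, 0, 0, 1, 0, 0, 0, 0, 0, 0, 1],
)

```text
clock: 37.7
tcp_pos: [0.5855, -0.3556, 0.0154]
eef_rot: [-3.141, 0.0, 1.643]
wrist_force: [-4.6, 1.8, 7.2]
grip_width: 0.147
grasp_force: 30.0
```

>>> send_rows(
  increments=[0, 0, 0, 0, 0, 0, 0.6, 0, 0, 0, 0, 0, 0, 0.5, 0, 0, 0, 0, 0, 0, 0.5, 0, 0, 0, 0, 0, 0, 0.5, 0, 0, -0.2, 0, 0, 0, 0.5, 0, 0, -0.8, 0, 0, 0, 0.5, 0, 0, -0.9, 0, 0, 0, 0.5, 0, 0, -0.9, 0, 0, 0, 0.5, 0, 0, -0.9, 0, 0, 0, 0.5, 0, 0, -0.9, 0, 0, 0, 0.5],
)

```text
clock: 38.95
tcp_pos: [0.5858, -0.3556, 0.2003]
eef_rot: [3.141, 0.0, 1.644]
wrist_force: [-0.2, 0.4, -0.4]
grip_width: 0.502
grasp_force: 0.0
```

Run:
```python
from loc import *
im=eyes.grab_frame('top');cv2.imwrite('pics/t2.png',im[:,:,::-1])
print(get_state()['tcp_pos'])
for c in('yellow','red'): print(c,comps(im,c).round(1).tolist(),loc(im,c))
print('probe',comps(im,'yellow',(320,255,350,290)))
b=eyes.grab_frame('scene');cv2.imwrite('pics/s2.png',b[:,:,::-1])
for p in((.5858,-.3562),(.506,-.362)):print('exp px',proj('scene',[*p,.04]),proj('scene',[*p,.004]))
print('green scene',comps(b,'green',(90,240,200,370)))
```

```text
[ 0.58838976 -0.35666845  0.206007  ]
yellow [[163.8, 274.4], [161.5, 287.7]] (array([0.4852, 0.4483]), np.float64(0.011035559827016561), array([0., 0.]))
red [[238.2, 285.1], [233.0, 297.5]] (array([0.4489, 0.2524]), np.float64(-0.12158361594876577), array([0., 0.]))
probe [[334.36065574 272.67213115]]
exp px [[127.88011945 330.08517594]] [[132.31376056 337.88278677]]
exp px [[122.58960135 298.31659051]] [[126.94812392 306.61253171]]
green scene []
```

>>> send_rows(
  increments=[0.6, 0, -0.5, 0, 0, 0, 0.5, 1, -0.05, -0.5, 0, 0, 0, 0.5, 1, -0.05, 0, 0, 0, 0, 0.5, 1, -0.05, 0, 0, 0, 0, 0.5, 1, -0.05, 0, 0, 0, 0, 0.5, 1, -0.05, 0, 0, 0, 0, 0.5, 1, -0.05, 0, 0, 0, 0, 0.5, 1, -0.05, 0, 0, 0, 0, 0.5, 1, -0.05, 0, 0, 0, 0, 0.5, 1, -0.05, 0, 0, 0, 0, 0.5, 1, -0.05, 0, 0, 0, 0, 0.5, 1, -0.05, 0, 0, 0, 0, 0.5],
)

```text
clock: 40.55
tcp_pos: [0.5296, 0.1067, 0.2381]
eef_rot: [-3.141, 0.0, 1.643]
wrist_force: [0.2, 0.4, -0.0]
grip_width: 0.502
grasp_force: 0.0
```

>>> send_rows(
  increments=[1, -0.05, 0, 0, 0, 0, 0.5, 1, -0.05, 0, 0, 0, 0, 0.5, 1, -0.05, 0, 0, 0, 0, 0.5, 1, -0.05, 0, 0, 0, 0, 0.5, 1, -0.05, 0, 0, 0, 0, 0.5, 1, -0.05, 0, 0, 0, 0, 0.5, 1, -0.1, 0, 0, 0, 0, 0.5, 1, -0.1, 0, 0, 0, 0, 0.5, 0.66, -0.1, 0, 0, 0, 0, 0.5],
)

```text
clock: 41.68
tcp_pos: [0.4799, 0.4511, 0.2377]
eef_rot: [-3.141, -0.0, 1.645]
wrist_force: [1.1, -0.1, -0.3]
grip_width: 0.499
grasp_force: 0.0
```

>>> send_rows(
  increments=[0, 0, 0, 0, 0, -1, 0.5, 0, 0, 0, 0, 0, -1, 0.5, 0, 0, 0, 0, 0, -1, 0.5, 0, 0, 0.2, 0, 0, -1, 0.5, 0, 0, 0.5, 0, 0, -1, 0.5, 0, 0, 0.5, 0, 0, -1, 0.5, 0, 0, 0.5, 0, 0, -1, 0.5, 0, 0, 0, 0, 0, -1, 0.5, 0, 0, 0, 0, 0, -0.65, 0.5, 0, 0, 0, 0, 0, 0, 0.5, 0, 0, 0, 0, 0, 0, 0.5],
)

```text
clock: 43.05
tcp_pos: [0.481, 0.4491, 0.1701]
eef_rot: [-3.141, -0.0, -3.132]
wrist_force: [-1.0, -0.3, -0.4]
grip_width: 0.5
grasp_force: 0.0
```

>>> send_rows(
  increments=[-0.1, -0.02, 0.3, 0, 0, 0, 0.5, 0, 0, 0.8, 0, 0, 0, 0.5, 0, 0, 0.8, 0, 0, 0, 0.5, 0, 0, 0.8, 0, 0, 0, 0.5, 0, 0, 0.7, 0, 0, 0, 0.5, 0, 0, 0.35, 0, 0, 0, 0.5, 0, 0, 0.15, 0, 0, 0, 0.5, 0, 0, 0.07, 0, 0, 0, 0.5, 0, 0, 0, 0, 0, 0, 0.5, 0, 0, 0, 0, 0, 0, 0.5],
)

```text
clock: 44.3
tcp_pos: [0.4854, 0.4488, 0.0123]
eef_rot: [3.141, 0.001, -3.13]
wrist_force: [0.6, 0.9, 0.5]
grip_width: 0.496
grasp_force: 0.0
```

>>> send_rows(
  increments=[0, 0, 0, 0, 0, 0, 1, 0, 0, 0, 0, 0, 0, 1, 0, 0, 0, 0, 0, 0, 1, 0, 0, 0, 0, 0, 0, 1, 0, 0, 0, 0, 0, 0, 1, 0, 0, 0, 0, 0, 0, 1, 0, 0, 0, 0, 0, 0, 1, 0, 0, 0, 0, 0, 0, 1],
)

```text
clock: 45.3
tcp_pos: [0.4851, 0.4486, 0.0116]
eef_rot: [3.141, 0.0, -3.13]
wrist_force: [1.0, -0.3, 1.1]
grip_width: 0.15
grasp_force: 30.0
```

>>> send_rows(
  increments=[0, 0, -0.3, 0, 0, 0, 1, 0, 0, -0.8, 0, 0, 0, 1, 0, 0, -0.9, 0, 0, 0.47, 1, 0, 0, -0.9, 0, 0, 1, 1, 0, 0, -0.9, 0, 0, 1, 1, 0, 0, -0.9, 0, 0, 1, 1, 0, 0, -0.9, 0, 0, 1, 1, 0, 0, -0.6, 0, 0, 1, 1, 0, 0, 0, 0, 0, 1, 1, 0, 0, 0, 0, 0, 1, 1, 0, 0, 0, 0, 0, 1, 1],
)

```text
clock: 46.68
tcp_pos: [0.4845, 0.4483, 0.2601]
eef_rot: [-3.141, 0.0, 1.67]
wrist_force: [-0.0, -0.1, -1.8]
grip_width: 0.154
grasp_force: 30.0
```

>>> send_rows(
  increments=[-0.5, 0.05, 0, 0, 0, 0, 1, -0.98, 0.1, 0, 0, 0, 0, 1, -0.98, 0.1, 0, 0, 0, 0, 1, -0.98, 0.1, 0, 0, 0, 0, 1, -0.98, 0.1, 0, 0, 0, 0, 1, -0.98, 0.1, 0, 0, 0, 0, 1, -0.98, 0.1, 0, 0, 0, 0, 1, -0.98, 0.1, 0, 0, 0, 0, 1, -0.98, 0.1, 0, 0, 0, 0, 1, -0.98, 0.1, 0, 0, 0, 0, 1, -0.98, 0.1, 0, 0, 0, 0, 1, -0.98, 0.05, 0, 0, 0, 0, 1],
)

```text
clock: 48.18
tcp_pos: [0.5751, 0.0017, 0.2597]
eef_rot: [-3.141, 0.001, 1.678]
wrist_force: [0.5, 0.2, -1.3]
grip_width: 0.149
grasp_force: 30.0
```

>>> send_rows(
  increments=[-0.98, 0.05, 0, 0, 0, 0, 1, -0.8, 0.05, 0, 0, 0, 0, 1, -0.32, 0, 0, 0, 0, 0, 1, 0, 0, 0, 0, 0, 0, 1, 0, 0, 0, 0, 0, 0, 1, 0, 0, 0, 0, 0, 0, 1],
)

```text
clock: 48.92
tcp_pos: [0.5883, -0.0771, 0.2598]
eef_rot: [3.141, -0.0, 1.678]
wrist_force: [0.5, 0.9, -1.7]
grip_width: 0.147
grasp_force: 30.0
```

>>> send_rows(
  increments=[-0.04, -0.045, 0.3, 0, 0, 0, 1, 0, 0, 0.4, 0, 0, 0, 1, 0, 0, 0.3, 0, 0, 0, 1, 0, 0, 0.2, 0, 0, 0.02, 1, 0, 0, 0, 0, 0, 0, 1, 0, 0, 0, 0, 0, 0, 1, 0, 0, 0, 0, 0, 0, 1],
)

```text
clock: 49.8
tcp_pos: [0.5872, -0.0806, 0.2121]
eef_rot: [3.141, 0.0, 1.671]
wrist_force: [0.0, -0.2, -1.4]
grip_width: 0.147
grasp_force: 30.0
```

>>> send_rows(
  increments=[0.035, -0.01, 0.01, 0, 0, 0, 1, 0, 0, 0, 0, 0, 0, 1, 0, 0, 0, 0, 0, 0, 1, 0, 0, 0, 0, 0, 0, 1, 0, 0, 0, 0, 0, 0, 1, 0, 0, 0, 0, 0, 0, 1, 0, 0, 0, 0, 0, 0, 1, 0, 0, 0, 0, 0, 0, 1, 0, 0, 0, 0, 0, 0, 1, 0, 0, 0, 0, 0, 0, 1, 0, 0, 0, 0, 0, 0, 1, 0, 0, 0, 0, 0, 0, 1],
)

```text
clock: 51.3
tcp_pos: [0.5863, -0.0792, 0.2112]
eef_rot: [-3.142, 0.0, 1.672]
wrist_force: [0.2, -0.3, -0.8]
grip_width: 0.148
grasp_force: 30.0
```

>>> send_rows(
  increments=[0, 0, 0, 0, 0, 0, 1, 0, 0, 0, 0, 0, 0, 1, 0, 0, 0, 0, 0, 0, 1, 0, 0, 0, 0, 0, 0, 1, 0, 0, 0, 0, 0, 0, 1, 0, 0, 0, 0, 0, 0, 1, 0, 0, 0, 0, 0, 0, 1, 0, 0, 0, 0, 0, 0, 1, 0, 0, 0, 0, 0, 0, 1, 0, 0, 0, 0, 0, 0, 1, 0, 0, 0, 0, 0, 0, 1, 0, 0, 0, 0, 0, 0, 1],
)

```text
clock: 52.8
tcp_pos: [0.5863, -0.0792, 0.2112]
eef_rot: [-3.142, -0.0, 1.671]
wrist_force: [-0.1, -0.3, -2.1]
grip_width: 0.153
grasp_force: 30.0
```

Run:
```python
from loc import *
im=eyes.grab_frame('scene');cv2.imwrite('pics/s3.png',im[:,:,::-1])
a=cv2.resize(im[240:380,80:267],(800,600),interpolation=2)
cv2.imwrite('pics/s3c.png',a[:,:,::-1])
def px(p,z):return ((proj('scene',[*p,z])[0]-[80,240])*4.28).round()
for p in((.5858,-.3562),(.506,-.362),(.426,-.368)):print(px(p,.04))
```

```text
[205. 386.]
[182. 250.]
[162. 123.]
```

View pics/s3c.png

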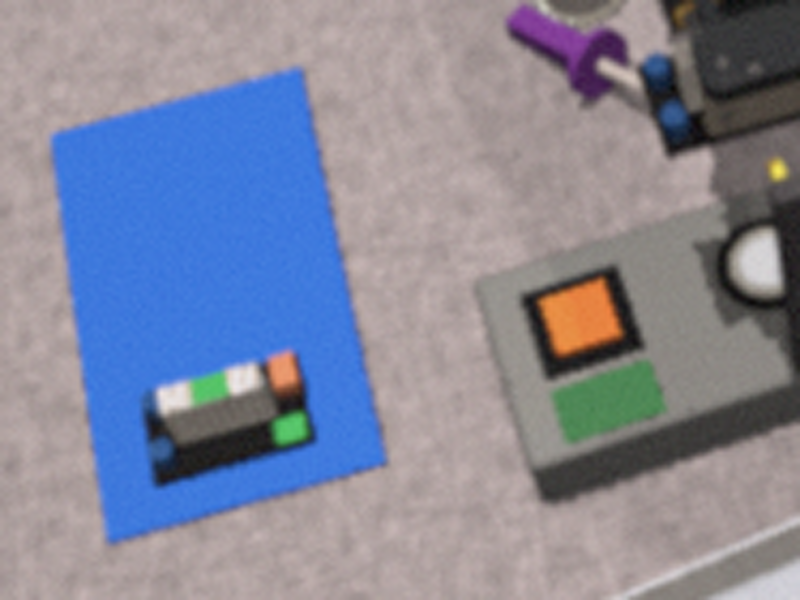

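Green lies flat near the far end of the pad, and the middle is free for yellow.

>>> send_rows(
  increments=[-0.5, -0.2, -0.1, 0, 0, 0, 1, -0.905, -0.36, 0, 0, 0, 0, 1, -0.905, -0.36, 0, 0, 0, 0, 1, -0.905, -0.36, 0, 0, 0, 0, 1, -0.905, -0.36, 0, 0, 0, 0, 1, -0.905, -0.36, 0, 0, 0, 0, 1, -0.905, -0.36, 0, 0, 0, 0, 1, -0.905, -0.36, 0, 0, 0, 0.17, 1, 0, 0, 0.5, 0, 0, 0, 1, 0, 0, 0.8, 0, 0, 0, 1, 0, 0, 0.8, 0, 0, 0, 1, 0, 0, 0.8, 0, 0, 0, 1],
)

```text
clock: 54.35
tcp_pos: [0.5057, -0.3607, 0.0976]
eef_rot: [-3.142, -0.001, 1.643]
wrist_force: [0.4, 0.1, -1.8]
grip_width: 0.153
grasp_force: 30.0
```

>>> send_rows(
  increments=[0, 0, 0.8, 0, 0, 0, 1, 0, 0, 0.5, 0, 0, 0, 1, 0, 0, 0.3, 0, 0, 0, 1, 0, 0, 0.2, 0, 0, 0, 1, 0, 0, 0, 0, 0, 0, 1, 0, 0, 0, 0, 0, 0, 1],
)

```text
clock: 55.1
tcp_pos: [0.506, -0.3625, 0.028]
eef_rot: [3.14, 0.001, 1.642]
wrist_force: [-0.8, 0.4, -1.8]
grip_width: 0.154
grasp_force: 30.0
```

>>> send_rows(
  increments=[0, 0, 0.15, 0, 0, 0, 1, 0, 0, 0.1, 0, 0, 0, 1, 0, 0, 0.05, 0, 0, 0, 1, 0, 0, 0.01, 0, 0, 0, 1, 0, 0, 0, 0, 0, 0, 1, 0, 0, 0, 0, 0, 0, 0.6, 0, 0, 0, 0, 0, 0, 0.6, 0, 0, 0, 0, 0, 0, 0.6, 0, 0, 0, 0, 0, 0, 0.6],
)

```text
clock: 56.22
tcp_pos: [0.5055, -0.3621, 0.0147]
eef_rot: [-3.142, -0.0, 1.642]
wrist_force: [-0.5, -0.4, -0.1]
grip_width: 0.4
grasp_force: 0.0
```

>>> send_rows(
  increments=[0, 0, 0, 0, 0, 0, 0.6, 0, 0, -0.2, 0, 0, 0, 0.6, 0, 0, -0.8, 0, 0, 0, 0.6, 0, 0, -0.9, 0, 0, 0, 0.6, 0, 0, -0.9, 0, 0, 0, 0.5, 0, 0, -0.9, 0, 0, 0, 0.5, 0, 0, -0.9, 0, 0, 0, 0.5, 0, 0, -0.5, 0, 0, 0, 0.5],
)

```text
clock: 57.22
tcp_pos: [0.5061, -0.3625, 0.2214]
eef_rot: [3.139, 0.002, 1.642]
wrist_force: [0.2, 0.2, 0.1]
grip_width: 0.5
grasp_force: 0.0
```

Run:
```python
from loc import *
im=eyes.grab_frame('top');cv2.imwrite('pics/t4.png',im[:,:,::-1])
s=get_state();print(s['tcp_pos'],s['eef_rot'],s['wrist_force'],s['grip_width'])
print(comps(im,'red').round(1).tolist(),loc(im,'red'))
print('probe',comps(im,'yellow',(320,255,350,290)))
```

```text
[ 0.5070138  -0.36295504  0.22325115] [3.13727608 0.0039238  1.64172416] [ 1.47830443 -0.41207508  1.74564563] 0.495780180096398
[[238.2, 285.1], [233.0, 297.5]] (array([0.4489, 0.2524]), np.float64(-0.12158361594876577), array([0., 0.]))
probe [[334.36666667 272.75      ]]
```

>>> send_rows(
  increments=[0.5, -0.02, -0.5, 0, 0, 0, 0.5, 1, -0.02, 0, 0, 0, 0, 0.5, 1, -0.02, 0, 0, 0, 0, 0.5, 1, -0.02, 0, 0, 0, 0, 0.5, 1, -0.02, 0, 0, 0, 0, 0.5, 1, -0.02, 0, 0, 0, 0, 0.5, 1, -0.02, 0, 0, 0, 0, 0.5, 1, -0.02, 0, 0, 0, 0, 0.5, 1, -0.02, 0, 0, 0, 0, 0.5, 1, -0.02, 0, 0, 0, 0, 0.5, 1, -0.02, 0, 0, 0, 0, 0.5, 1, -0.02, 0, 0, 0, 0, 0.5],
)

```text
clock: 58.78
tcp_pos: [0.4625, 0.097, 0.238]
eef_rot: [-3.14, 0.0, 1.642]
wrist_force: [0.4, -0.8, 0.1]
grip_width: 0.497
grasp_force: 0.0
```

>>> send_rows(
  increments=[1, -0.02, 0, 0, 0, 0, 0.5, 1, -0.02, 0, 0, 0, 0, 0.5, 1, -0.04, 0, 0, 0, 0, 0.5, 1, -0.02, 0, 0, 0, 0, 0.5, 0, 0, 0, 0, 0, -1, 0.5, 0, 0, 0, 0, 0, -1, 0.5, 0, 0, 0, 0, 0, -1, 0.5, 0, 0, 0.5, 0, 0, -1, 0.5, 0, 0, 0.5, 0, 0, -1, 0.5, 0, 0, 0.5, 0, 0, -1, 0.5, 0, 0, 0, 0, 0, -1, 0.5, 0, 0, 0, 0, 0, -0.86, 0.5],
)

```text
clock: 60.28
tcp_pos: [0.4472, 0.2549, 0.1775]
eef_rot: [-3.141, -0.002, 3.019]
wrist_force: [0.0, 0.1, -0.4]
grip_width: 0.497
grasp_force: 0.0
```

>>> send_rows(
  increments=[0, 0, 0, 0, 0, 0, 0.5, 0, 0, 0, 0, 0, 0, 0.5],
)

```text
clock: 60.52
tcp_pos: [0.4478, 0.2551, 0.1784]
eef_rot: [-3.141, -0.001, 3.011]
wrist_force: [0.1, 0.6, -0.1]
grip_width: 0.499
grasp_force: 0.0
```

>>> send_rows(
  increments=[-0.036, -0.063, 0.4, 0, 0, 0, 0.5, 0, 0, 0.8, 0, 0, 0, 0.5, 0, 0, 0.8, 0, 0, 0, 0.5, 0, 0, 0.8, 0, 0, 0, 0.5, 0, 0, 0.8, 0, 0, 0, 0.5, 0, 0, 0.35, 0, 0, 0, 0.5, 0, 0, 0.15, 0, 0, 0, 0.5, 0, 0, 0.07, 0, 0, 0, 0.5, 0, 0, 0, 0, 0, 0, 0.5, 0, 0, 0, 0, 0, 0, 0.5],
)

```text
clock: 61.78
tcp_pos: [0.4496, 0.2528, 0.0126]
eef_rot: [3.141, 0.001, 3.013]
wrist_force: [0.3, -0.3, 0.1]
grip_width: 0.503
grasp_force: 0.0
```

>>> send_rows(
  increments=[0, 0, 0, 0, 0, 0, 1, 0, 0, 0, 0, 0, 0, 1, 0, 0, 0, 0, 0, 0, 1, 0, 0, 0, 0, 0, 0, 1, 0, 0, 0, 0, 0, 0, 1, 0, 0, 0, 0, 0, 0, 1, 0, 0, 0, 0, 0, 0, 1, 0, 0, 0, 0, 0, 0, 1],
)

```text
clock: 62.78
tcp_pos: [0.4491, 0.2527, 0.012]
eef_rot: [3.141, 0.0, 3.014]
wrist_force: [0.2, -0.6, 1.0]
grip_width: 0.15
grasp_force: 30.0
```

>>> send_rows(
  increments=[0, 0, -0.3, 0, 0, 0, 1, 0, 0, -0.8, 0, 0, 0, 1, 0, 0, -0.9, 0, 0, 0.68, 1, 0, 0, -0.9, 0, 0, 1, 1, 0, 0, -0.9, 0, 0, 1, 1, 0, 0, -0.9, 0, 0, 1, 1, 0, 0, -0.9, 0, 0, 1, 1, 0, 0, -0.6, 0, 0, 1, 1, 0, 0, 0, 0, 0, 1, 1, 0, 0, 0, 0, 0, 1, 1],
)

```text
clock: 64.03
tcp_pos: [0.4486, 0.2526, 0.2608]
eef_rot: [3.141, 0.0, 1.668]
wrist_force: [0.0, -0.8, -1.0]
grip_width: 0.149
grasp_force: 30.0
```

>>> send_rows(
  increments=[-0.5, 0.15, 0, 0, 0, 0, 1, -0.9, 0.27, 0, 0, 0, 0, 1, -0.9, 0.27, 0, 0, 0, 0, 1, -0.9, 0.27, 0, 0, 0, 0, 1, -0.9, 0.27, 0, 0, 0, 0, 1, -0.9, 0.27, 0, 0, 0, 0, 1, -0.9, 0.27, 0, 0, 0, 0, 1, -0.9, 0.27, 0, 0, 0, 0, 1, -0.9, 0.27, 0, 0, 0, 0, 1, -0.9, 0.25, 0, 0, 0, 0, 1, 0, 0, 0, 0, 0, 0, 1, 0, 0, 0, 0, 0, 0, 1],
)

```text
clock: 65.53
tcp_pos: [0.5856, -0.0781, 0.2602]
eef_rot: [-3.141, -0.001, 1.674]
wrist_force: [0.1, 0.2, -0.5]
grip_width: 0.153
grasp_force: 30.0
```

>>> send_rows(
  increments=[0, 0, 0, 0, 0, 0, 1],
)

```text
clock: 65.65
tcp_pos: [0.5857, -0.0776, 0.2603]
eef_rot: [3.142, -0.0, 1.675]
wrist_force: [0.5, 0.0, -0.7]
grip_width: 0.148
grasp_force: 30.0
```

>>> send_rows(
  increments=[-0.015, 0.02, 0.3, 0, 0, 0, 1, 0, 0, 0.4, 0, 0, 0, 1, 0, 0, 0.3, 0, 0, 0, 1, 0, 0, 0.2, 0, 0, 0, 1, 0, 0, 0, 0, 0, 0, 1, 0, 0, 0, 0, 0, 0, 1, 0, 0, 0, 0, 0, 0, 1],
)

```text
clock: 66.53
tcp_pos: [0.5873, -0.0796, 0.2125]
eef_rot: [3.141, 0.0, 1.673]
wrist_force: [-0.6, -0.4, -0.8]
grip_width: 0.148
grasp_force: 30.0
```

>>> send_rows(
  increments=[0.01, -0.005, 0, 0, 0, 0, 1, 0, 0, 0, 0, 0, 0, 1, 0, 0, 0, 0, 0, 0, 1, 0, 0, 0, 0, 0, 0, 1, 0, 0, 0, 0, 0, 0, 1, 0, 0, 0, 0, 0, 0, 1, 0, 0, 0, 0, 0, 0, 1, 0, 0, 0, 0, 0, 0, 1, 0, 0, 0, 0, 0, 0, 1, 0, 0, 0, 0, 0, 0, 1, 0, 0, 0, 0, 0, 0, 1, 0, 0, 0, 0, 0, 0, 1],
)

```text
clock: 68.03
tcp_pos: [0.5867, -0.0792, 0.212]
eef_rot: [3.142, 0.0, 1.673]
wrist_force: [0.1, 0.1, -0.4]
grip_width: 0.147
grasp_force: 30.0
```

>>> send_rows(
  increments=[0, 0, 0, 0, 0, 0, 1, 0, 0, 0, 0, 0, 0, 1, 0, 0, 0, 0, 0, 0, 1, 0, 0, 0, 0, 0, 0, 1, 0, 0, 0, 0, 0, 0, 1, 0, 0, 0, 0, 0, 0, 1, 0, 0, 0, 0, 0, 0, 1, 0, 0, 0, 0, 0, 0, 1, 0, 0, 0, 0, 0, 0, 1, 0, 0, 0, 0, 0, 0, 1, 0, 0, 0, 0, 0, 0, 1, 0, 0, 0, 0, 0, 0, 1],
)

```text
clock: 69.53
tcp_pos: [0.5867, -0.0792, 0.212]
eef_rot: [-3.142, 0.0, 1.673]
wrist_force: [-0.7, 0.1, -1.5]
grip_width: 0.15
grasp_force: 30.0
```

Run:
```python
from loc import *
im=eyes.grab_frame('scene');cv2.imwrite('pics/s5.png',im[:,:,::-1])
for c,p in(('yellow',(.506,-.362)),('green',(.5858,-.3562))): print(c,comps(im,c,(90,255,172,365)),proj('scene',[*p,.036]))
```

```text
yellow [[141.44444444 309.22222222]] [[123.08355427 299.25841866]]
green [] [[128.38318528 330.9714254 ]]
```

>>> send_rows(
  increments=[-0.5, -0.35, -0.1, 0, 0, 0, 1, -0.896, -0.626, 0, 0, 0, 0, 1, -0.896, -0.626, 0, 0, 0, 0, 1, -0.896, -0.626, 0, 0, 0, 0, 1, -0.896, -0.626, 0, 0, 0, 0, 1, -0.896, -0.626, 0, 0, 0, 0, 1, -0.896, -0.626, 0, 0, 0, 0, 1, -0.896, -0.626, 0, 0, 0, 0.17, 1, 0, 0, 0.5, 0, 0, 0, 1, 0, 0, 0.8, 0, 0, 0, 1, 0, 0, 0.4, 0, 0, 0, 1],
)

```text
clock: 70.95
tcp_pos: [0.4254, -0.3677, 0.1465]
eef_rot: [-3.14, -0.001, 1.643]
wrist_force: [0.5, 0.4, -0.4]
grip_width: 0.154
grasp_force: 30.0
```

>>> send_rows(
  increments=[0, 0, 0.5, 0, 0, 0, 1, 0, 0, 0.8, 0, 0, 0, 1, 0, 0, 0.8, 0, 0, 0, 1, 0, 0, 0.5, 0, 0, 0, 1, 0, 0, 0.3, 0, 0, 0, 1, 0, 0, 0.1, 0, 0, 0, 1, 0, 0, 0, 0, 0, 0, 1, 0, 0, 0, 0, 0, 0, 1],
)

```text
clock: 71.95
tcp_pos: [0.4266, -0.3685, 0.0288]
eef_rot: [3.141, 0.001, 1.643]
wrist_force: [0.4, -0.5, -0.9]
grip_width: 0.152
grasp_force: 30.0
```

Offset 0.012, so the goal is TCP z 0.016.

>>> send_rows(
  increments=[0, 0, 0.15, 0, 0, 0, 1, 0, 0, 0.1, 0, 0, 0, 1, 0, 0, 0.05, 0, 0, 0, 1, 0, 0, 0.02, 0, 0, 0, 1, 0, 0, 0, 0, 0, 0, 1, 0, 0, 0, 0, 0, 0, 0.6, 0, 0, 0, 0, 0, 0, 0.6, 0, 0, 0, 0, 0, 0, 0.6, 0, 0, 0, 0, 0, 0, 0.6],
)

```text
clock: 73.08
tcp_pos: [0.4261, -0.368, 0.015]
eef_rot: [-3.142, -0.0, 1.644]
wrist_force: [0.9, 0.5, -0.1]
grip_width: 0.401
grasp_force: 0.0
```

>>> send_rows(
  increments=[0, 0, 0, 0, 0, 0, 0.6, 0, 0, -0.2, 0, 0, 0, 0.6, 0, 0, -0.8, 0, 0, 0, 0.6, 0, 0, -0.9, 0, 0, 0, 0.6, 0, 0, -0.9, 0, 0, 0, 1, 0, 0, -0.9, 0, 0, 0, 1, 0, 0, 0, 0, 0, 0, 1, 0, 0, 0, 0, 0, 0, 1],
)

```text
clock: 74.08
tcp_pos: [0.4256, -0.3679, 0.1629]
eef_rot: [-3.141, -0.0, 1.643]
wrist_force: [-0.9, 0.6, -0.0]
grip_width: 0.006
grasp_force: 0.0
```

>>> send_rows(
  increments=[0.76, 0.77, 0, 0, 0, 0, 1, 0.76, 0.77, 0, 0, 0, 0, 1, 0.76, 0.77, 0, 0, 0, 0, 1, 0.76, 0.77, 0, 0, 0, 0, 1, 0.76, 0.77, 0, 0, 0, 0, 1, 0.76, 0.77, 0, 0, 0, 0, 1, 0, 0, 0, 0, 0, 0, 1, 0, 0, 0, 0, 0, 0, 1],
)

```text
clock: 75.08
tcp_pos: [0.596, -0.1731, 0.1617]
eef_rot: [-3.139, -0.0, 1.643]
wrist_force: [-0.0, -1.3, -0.5]
grip_width: 0.004
grasp_force: 0.0
```

Run:
```python
from h import *
im=eyes.grab_frame('scene')
cv2.imwrite('pics/f.png',cv2.resize(im[195:375,80:320],(800,600),interpolation=2)[:,:,::-1])
print(get_state()['tcp_pos'])
```

```text
[ 0.59593963 -0.17389823  0.16199793]
```

View pics/f.png

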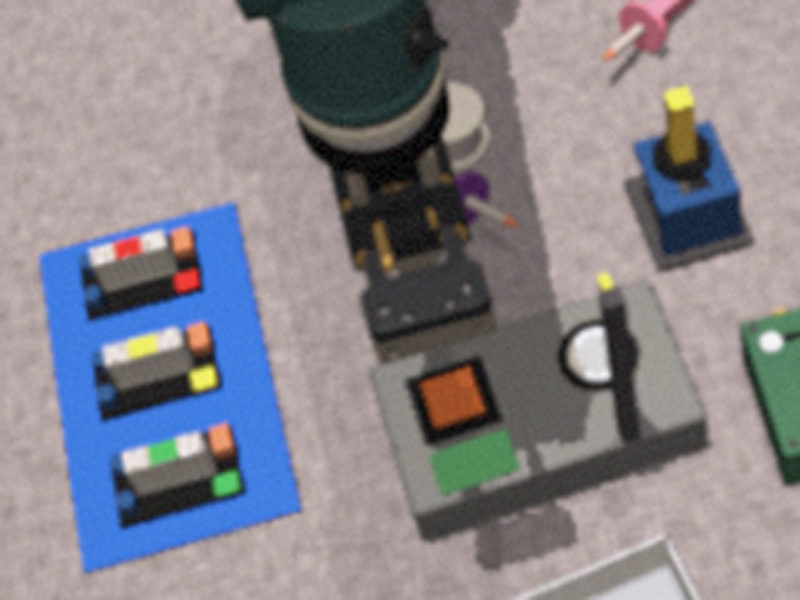

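All three boards lie flat and separate on the pad, and the probe stands in its fork. Now the closing press.

>>> send_rows(
  increments=[0, 0, 0.5, 0, 0, 0, 1, 0, 0, 0.8, 0, 0, 0, 1, 0, 0, 0.7, 0, 0, 0, 1, 0, 0, 0.4, 0, 0, 0, 1, 0, 0, 0.2, 0, 0, 0, 1, 0, 0, 0.1, 0, 0, 0, 1, 0, 0, 0, 0, 0, 0, 1, 0, 0, 0, 0, 0, 0, 1],
)

```text
clock: 76.12
tcp_pos: [0.5977, -0.1729, 0.056]
eef_rot: [3.14, 0.001, 1.644]
wrist_force: [-0.4, 1.1, 0.7]
grip_width: 0.008
grasp_force: 0.0
```

>>> send_rows(
  increments=[0, 0, 0.08, 0, 0, 0, 1, 0, 0, 0.04, 0, 0, 0, 1, 0, 0, 0.03, 0, 0, 0, 1, 0, 0, 0, 0, 0, 0, 1, 0, 0, 0, 0, 0, 0, 1],
)

```text
clock: 76.75
tcp_pos: [0.5975, -0.1728, 0.0501]
eef_rot: [3.141, 0.001, 1.643]
wrist_force: [-2.4, -0.4, 6.5]
grip_width: 0.007
grasp_force: 3.5
```

>>> send_rows(
  increments=[0, 0, 0.025, 0, 0, 0, 1, 0, 0, 0, 0, 0, 0, 1, 0, 0, 0, 0, 0, 0, 1, 0, 0, 0, 0, 0, 0, 1],
)

```text
clock: 77.25
tcp_pos: [0.5975, -0.1729, 0.0499]
eef_rot: [3.141, 0.001, 1.643]
wrist_force: [-4.1, 0.9, 11.7]
grip_width: 0.009
grasp_force: 6.1
```

>>> send_rows(
  increments=[0, 0, -0.3, 0, 0, 0, 1, 0, 0, -0.8, 0, 0, 0, 1, 0, 0, -0.9, 0, 0, 0, 1, 0, 0, -0.9, 0, 0, 0, 1, 0, 0, -0.8, 0, 0, 0, 1, 0, 0, 0, 0, 0, 0, 1, 0, 0, 0, 0, 0, 0, 1, 0, 0, 0, 0, 0, 0, 1, 0, 0, 0, 0, 0, 0, 1],
)

```text
clock: 78.38
tcp_pos: [0.5967, -0.1726, 0.195]
eef_rot: [-3.14, -0.001, 1.644]
wrist_force: [0.1, 0.2, -1.2]
grip_width: 0.002
grasp_force: 0.0
```

Run:
```python
from loc import *
im=eyes.grab_frame('top');print('probe',comps(im,'yellow',(320,255,350,290)))
from bench import env
print(env.close_job())
```

```text
probe [[334.32307692 272.66153846]]
the job is handed in; nothing more can be done
None
```

I handed the job in at about 78 s: both key presses, the seam trace, the probe back in its fork, and green, yellow and red each held at the viewing mark for over 2 s and laid on the pad; the arm blocked the cameras for most of the trace, so only its end on the red dot was seen, and no result came back.

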